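# Hook up the seat springs of a footstool on the turning stand

## Task

The footstool seat frame on the turning stand has its springs hung on the back rail only. Turn the stand by its knob a quarter turn clockwise (seen from above) until it clicks, push the lock bolt fully in, and with the spring puller, never the fingers, stretch every spring there is straight across and leave its hook on the anchor post facing it. When all are hooked, lay the puller flat on its rubber mat, hook down as it lay, draw the bolt fully out again and turn the stand back to where it started, leaving the beer glass and the mug alone.

Things in the scene. Friction and masses are not known exactly. Their poses are not given: they have to be found in the camera images.
- deck (a joint): Angle of the stand's round deck (rad), growing clockwise seen from above; starts at 0, in a detent. A spring roller at the rim drops into notches at 0 and at a quarter turn (1.571): within 0.03 rad of one the deck centres itself when let go. It stops at -0.35 and 1.92. Leaving a detent takes 1 to 1.5 N m, turning between them 0.25 N m; between them it stays where left.
- deck_axis (a point): On the deck's turning axis, 84 mm above the table = top of the seat frame's rails; x points to the anchor rail, z up. Plywood deck 364 mm across, top at 42 mm. Beech frame clamped on it: 240 mm (x) by 204 mm outside, rails 24 and 20 mm wide; a round 20 mm stretcher crosses its middle, top 4.5 mm lower than the rails; the bays beside it are open down to the deck.
- knob_grip (a point): Grip point of the deck's turning knob: black upright cylinder, 24 mm across, 44 mm tall, top 126 mm above the table, near the deck's rim 172 mm from the axis, spinning freely on its spindle. The point is on the knob's axis, 18 mm below its top. Seen from the deck's axis it stands 125 degrees anticlockwise of the anchor rail.
- bolt (a joint): Travel of the stand's lock bolt (m): 0 drawn out (as at the start), 0.016 pushed fully in, towards the deck's axis. Sliding it takes 2 N; it stays where left. It goes in only with the deck in a detent (between two studs on the rim) and then the deck cannot turn.
- bolt_grip (a point): Grip point of the lock bolt: black upright button 18 mm across, 34 mm tall, top 63 mm above the table, on the stand's fixed foot, 243 mm from the deck's axis when drawn. The point is on the button's axis, 14 mm below its top; x points inwards, along the bolt's travel to the deck's axis.
- mat: Black rubber tool mat, 170 mm (x) by 270 mm (y), 4 mm thick, fixed on the table. Origin: centre of its underside.
- puller: Spring puller, 100 g. Wood handle 84 (x) by 24 (y) by 26 mm (z), lying flat on the mat; origin: centre of its underside; x along the tool to its hook. A 5 mm rod leaves the handle at z = 13, cranks up at x = 53-63 to z = 29 and runs level to x = 135; there a 4 mm pin goes down to z = 2, with a foot back towards the handle to x = 128, from z = 2 to 5 mm. Balance at x = 25.
- spring1: Steel tension spring, place 1 of 3 counted from the knob's side of the frame, 60 g, or absent. Origin: centre of its closed eye (10 mm inside), hung round a headed peg on the back rail; x along the spring to its hook. 12 mm coil. Relaxed it rests on back rail and stretcher, axis 1.5 mm above the rail tops; its pull is 120 N per metre of stretch, at most 90 mm.
- hook1_bend (a point): Hook end of spring 1, 165.5 mm from the eye relaxed (in the open bay), about 213 mm when hooked: point on the spring's axis where a seated post's axis would be, 2.5 mm inside the end wire; spring's axes. A flat, level square hook of 3 mm wire: inside 22 mm wide (y) and 24 mm long behind the end wire; the -y arm runs to the coil, the +y arm is a 16 mm free end.
- post1 (a point): Anchor post of spring 1 on the anchor rail, facing its back peg, 216 mm from it: upright 5 mm pin with an 8 mm round head, underside 9 mm and top 12 mm above the rail top. The point is on its axis, 5.5 mm above the rail top; axes as deck_axis (x outwards). Posts stand 56 mm apart, 12 mm from the rail's outer edge.
- spring2: Steel tension spring, place 2 of 3 counted from the knob's side of the frame, 60 g, or absent. Origin: centre of its closed eye (10 mm inside), hung round a headed peg on the back rail; x along the spring to its hook. 12 mm coil. Relaxed it rests on back rail and stretcher, axis 1.5 mm above the rail tops; its pull is 120 N per metre of stretch, at most 90 mm.
- hook2_bend (a point): Hook end of spring 2, 165.5 mm from the eye relaxed (in the open bay), about 213 mm when hooked: point on the spring's axis where a seated post's axis would be, 2.5 mm inside the end wire; spring's axes. A flat, level square hook of 3 mm wire: inside 22 mm wide (y) and 24 mm long behind the end wire; the -y arm runs to the coil, the +y arm is a 16 mm free end.
- post2 (a point): Anchor post of spring 2 on the anchor rail, facing its back peg, 216 mm from it: upright 5 mm pin with an 8 mm round head, underside 9 mm and top 12 mm above the rail top. The point is on its axis, 5.5 mm above the rail top; axes as deck_axis (x outwards). Posts stand 56 mm apart, 12 mm from the rail's outer edge.
- spring3: Steel tension spring, place 3 of 3 counted from the knob's side of the frame, 60 g, or absent. Origin: centre of its closed eye (10 mm inside), hung round a headed peg on the back rail; x along the spring to its hook. 12 mm coil. Relaxed it rests on back rail and stretcher, axis 1.5 mm above the rail tops; its pull is 120 N per metre of stretch, at most 90 mm.
- hook3_bend (a point): Hook end of spring 3, 165.5 mm from the eye relaxed (in the open bay), about 213 mm when hooked: point on the spring's axis where a seated post's axis would be, 2.5 mm inside the end wire; spring's axes. A flat, level square hook of 3 mm wire: inside 22 mm wide (y) and 24 mm long behind the end wire; the -y arm runs to the coil, the +y arm is a 16 mm free end.
- post3 (a point): Anchor post of spring 3 on the anchor rail, facing its back peg, 216 mm from it: upright 5 mm pin with an 8 mm round head, underside 9 mm and top 12 mm above the rail top. The point is on its axis, 5.5 mm above the rail top; axes as deck_axis (x outwards). Posts stand 56 mm apart, 12 mm from the rail's outer edge.
- beer_glass: Bystander: plain tall beer glass, 72 mm across, 150 mm high. Origin: centre of its underside.
- mug: Bystander: white mug, 82 mm across, 95 mm high. Origin: centre of its underside.

How it is judged:
By the outcome, as a careful person would: the job done as asked, in the order asked, and still so for the second after the job is handed in, with the robot touching nothing.
Of spring1, spring2, spring3 only 2 to 3 are there at a start; the rules pass over those that are not, and their reading is None.
At some moment in a run one of puller may be knocked a few centimetres aside while the robot is not near it.
It also fails if it takes over 200 s, if anything falls off the work surface, if the arm or the gripper's body presses on something with over 40 N, if the wrist force passes 120 N, or if a joint passes its speed limit or range.

## Robot

A 7-joint arm with a two-finger parallel gripper is mounted at the origin on the work surface. World frame = base frame: x ahead of the robot, y to its left, z up, the work surface at z = 0. Lengths are in m, angles in rad, forces in N, time in s.
With the tool pointing down it reaches from about 0.425 to 0.925 m from the base axis. Payload 6.8 kg.
Tool frame: the origin (TCP) lies at the very end of the fingers, on their centre line; the grasp point (between the pads) lies 19 mm behind it (r.tcp_to_grasp is the distance from the TCP to the grasp point, in m); z points along the fingers, y is the line along which they close (so a half turn about z gives the same grasp; the last joint's range is limited). The gripper opens to 85 mm and grips with 20 to 120 N. Pads are 22 mm wide; open, the fingers measure 114 mm over their backs; the gripper's body (76 mm by 85 mm) begins 54 mm behind the grasp point. The pads swing forward as they close: fully open they stand 13 mm farther back than shut.
Start: joints at [-1.3, 0.477, 0.022, 1.555, -0.011, 1.109, -0.083], TCP at [0.25, 0.627, 0.231] pointing down, gripper open.
Joint ranges: [-2.96, 2.96], [-0.34, 2.1], [-1.41, 1.46], [0.24, 2.44], [-1.37, 4.51], [0.17, 1.92], [-2.96, 2.96]. Speed limits (rad/s): [2.39, 2.39, 3.14, 3.14, 3.14, 3.14, 3.14].

## Interface

Orientations are given as a rotation vector (axis times angle).
In Python, from bench import r gives the robot as it stands.
- The arm moves only by the tool step_arm, never from a script. Its argument "moves" is a list of rows, each a list of 7 numbers: the shift along the tool's x, y, z in mm, then the turn, a rotation vector about the tool's x, y, z in rad, then the finger opening in mm, from 0 to 85.4. A call has 1 to 8 rows; each row is the pose to reach, as a shift and turn from the pose commanded when the call began, along the tool's axes at that moment; what a row does not reach only later rows make up. A row lasts 1/10 s, in which the tool goes at most 50 mm and 8.59 degrees, less where a joint would pass 70% of its speed; a pose out of reach is approached as far as the arm can. A call with a gripper value outside its range is refused whole. The fingers move at their own pace and stop on an object; "grip_force" is the grip in N (left out, the last holds). Time passes only in rows, so rows that repeat a pose let the fingers close. It gives the time, the measured TCP pose, the force, the opening and the grip force at its end, in the units of the state.
- r.get_obs(): the state, without advancing time (a new reading comes with each control period).
- r.grab_frame(name): name is "scene" or "side" or "wrist"; returns a dict with "image" (400x640x3 uint8, red, green, blue), "depth" (400x640 float32, m along the optical axis (not along the pixel's ray), 0 where there is no reading), "mtx" (3x3 intrinsics, pixels), "rvec" (rotation vector, rad) and "tvec" (3), from world to camera coordinates, as OpenCV has them. Camera axes: x right, y down, z forward; pixel columns grow to the right and rows downward; lengths in m; the calibration is good to about 2 mm. The wrist camera is an equidistant fisheye: a pixel r from the principal point sees the ray r / f radians off the axis. A picture is of the moment at which its call begins.
- r.hand_in(): hands the job in; it is judged then, once.
The state is a dict: "clock": time; "joints": joint angles; "qvel": joint speeds; "tau": joint torques, N m; "tcp_pos": TCP position; "orientation": TCP orientation; "contact_force": force on the tool from outside, world axes, zero at the start; "moment": the same for the moment, N m; "grip_width": finger opening in m; "gripper_force": force on a finger pad.
Only numpy, scipy, OpenCV 4.12 (cv2) and the standard library are available. Lean on these libraries where they do the work, as an engineer would, in place of code of your own. Each camera call takes 0.05 s, during which the arm holds its last target. There are 200 camera calls.

## Working session

There is one attempt and no reset: what is moved stays moved. The work goes in short steps, Python scripts to look and compute and a tool call to move; the robot and the scene stay as the last step left them, time stands still between calls to the robot, and variables do not carry over. Pictures are saved under pics/ and viewed, at most 14 in all, crops included, and the job is handed in when it is done.

Besides the shell and the picture viewer there is one more tool, called as name(argument=value, ...) on one line, values as JSON. step_arm: Moves the arm, as the interface text tells. Its arguments: {"type":"object","properties":{"moves":{"type":"array","items":{"type":"array","items":{"type":"number"}}},"grip_force":{"type":"number"}},"required":["moves"]}

```bash
ls; mkdir -p pics
cat > h.py <<'E'
import numpy as np,cv2
from scipy.spatial.transform import Rotation as R
from bench import r
def frame(n,save=None):
    f=r.grab_frame(n)
    np.savez('/tmp/%s.npz'%n,**f)
    if save: cv2.imwrite('pics/'+save,f['image'][:,:,::-1])
    return f
def load(n): return dict(np.load('/tmp/%s.npz'%n))
def world(f):
    d=f['depth'];K=f['mtx'];h,w=d.shape
    u,v=np.meshgrid(np.arange(w),np.arange(h))
    P=np.stack([(u-K[0,2])/K[0,0]*d,(v-K[1,2])/K[1,1]*d,d],-1)
    Rm=cv2.Rodrigues(f['rvec'])[0]
    return (P-f['tvec'].reshape(3))@Rm
def ray_z(f,u,v,z):
    K=f['mtx'];Rm=cv2.Rodrigues(f['rvec'])[0];t=f['tvec'].reshape(3)
    c=-Rm.T@t
    d=Rm.T@np.array([(u-K[0,2])/K[0,0],(v-K[1,2])/K[1,1],1.])
    return c+d*(z-c[2])/d[2]
def proj(f,p):
    K=f['mtx'];Rm=cv2.Rodrigues(f['rvec'])[0];q=Rm@np.array(p)+f['tvec'].reshape(3)
    return (K@q)[:2]/q[2]
def show():
    o=r.get_obs();print('t',round(o['clock'],2),'tcp',np.round(o['tcp_pos'],4),'rv',np.round(o['orientation'],4),'w',round(o['grip_width'],4),'F',np.round(o['contact_force'],1))
    return o
E
python3 - <<'E'
from h import *
f=frame('scene','scene.png');g=frame('side','side.png')
for x in(f,g):
    print(x['mtx'].tolist(),-cv2.Rodrigues(x['rvec'])[0].T@x['tvec'].reshape(3))
o=show();print(R.from_rotvec(o['orientation']).as_matrix())
E
```

```text
pics
[[450.1797714723631, 0.0, 318.3708741503381], [0.0, 450.1797714723631, 201.3829739058107], [0.0, 0.0, 1.0]] [ 1.55691871 -0.44570414  1.02743504]
[[493.544645522332, 0.0, 323.8341310523839], [0.0, 493.544645522332, 210.5088875547662], [0.0, 0.0, 1.0]] [0.48774449 0.95682832 0.93165402]
t 0.1 tcp [0.2495 0.6267 0.2305] rv [-5.9150e-01 -3.0853e+00  2.5000e-03] w 0.0852 F [ 0.4 -1.   0.9]
[[-9.29105705e-01  3.69813980e-01 -4.56851043e-04]
 [ 3.69814236e-01  9.29104464e-01 -1.52538261e-03]
 [-1.39645469e-04 -1.58619170e-03 -9.99998732e-01]]
```

View pics/scene.png

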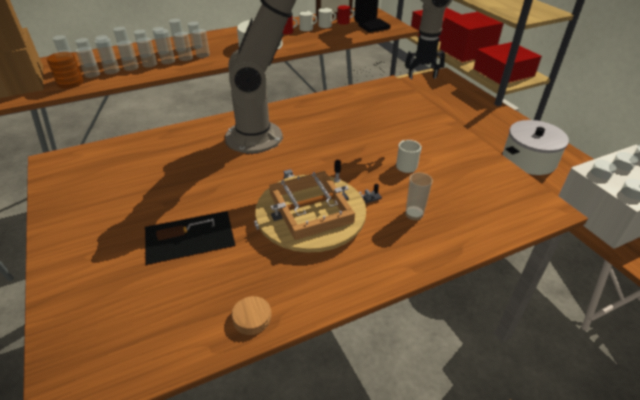

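View pics/side.png

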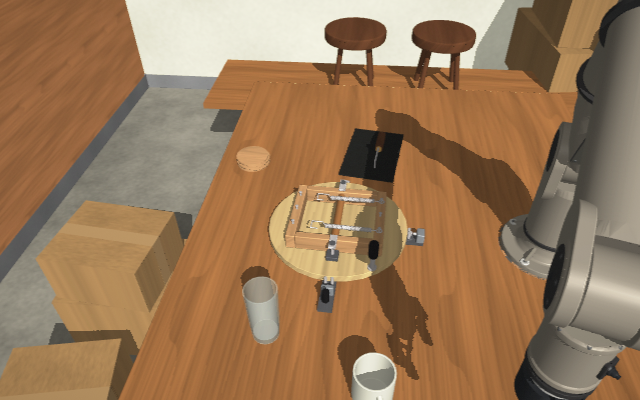

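Scene view: stand at about (310,210), mat (190,238), mug (408,155), glass (418,197). Side view: deck (340,230), knob (374,250), bolt button (325,295), two springs (at rows about 200 and 227), puller (378,155).

Run:
```python
from h import *
g=load('side');W=world(g)
im=g['image'][130:330,250:450][:,:,::-1]
cv2.imwrite('pics/sidez.png',cv2.resize(im,(800,800),interpolation=cv2.INTER_CUBIC)[0:600] if 0 else cv2.resize(im[0:200],(600,600),interpolation=cv2.INTER_CUBIC))
for n,(u,v) in dict(knob=(374,243),bolt=(325,292),railL=(292,225),railR=(380,215),deckl=(275,235),spr=(345,230)).items(): print(n,W[v,u].round(4),ray_z(g,u,v,.126 if n=='knob' else .063 if n=='bolt' else .085).round(4))
# deck
m=(abs(W[...,2]-.042)<.004)&(g['depth']>0);m[:, :250]=0;m[:,420:]=0
P=W[m][:,:2];
c=cv2.minEnclosingCircle(P.astype(np.float32));print('deck',c,len(P))
m2=(abs(W[...,2]-.084)<.004)&(g['depth']>0);m2[:,:250]=0;m2[:,420:]=0
n,l,s,cc=cv2.connectedComponentsWithStats(m2.astype(np.uint8))
P=W[m2][:,:2];P=P[np.linalg.norm(P-np.array(c[0]),axis=1)<.17]
print('frame',cv2.minAreaRect((P*1000).astype(np.float32)),len(P))
# mat black
hsv=g['image'].max(2);m3=(hsv<45)&(W[...,2]<.02);m3[:120]=0;m3[200:]=0;m3[:,:330]=0;m3[:,410:]=0
print('mat',cv2.minAreaRect((W[m3][:,:2]*1000).astype(np.float32)),m3.sum())
print(np.sort(W[120:190,340:405,2].ravel())[-20:].round(3))
```

```text
knob [0.4542 0.1548 0.1259] [0.4542 0.1549 0.126 ]
bolt [0.5572 0.2578 0.0651] [0.5574 0.2561 0.063 ]
railL [0.6578 0.0701 0.0857] [0.658  0.0694 0.085 ]
railR [0.4394 0.0154 0.088 ] [0.4392 0.0121 0.085 ]
deckl [0.7047 0.0661 0.0426] [0.6943 0.1085 0.085 ]
spr [0.5266 0.0324 0.0437] [0.5248 0.0754 0.085 ]
deck ((0.4610990285873413, 0.06416074931621552), 0.42702969908714294) 6278
frame ((512.4395751953125, 24.80841827392578), (250.9468536376953, 195.35572814941406), 76.55111694335938) 1305
mat ((462.842529296875, -377.81689453125), (277.6409912109375, 166.99417114257812), 81.84181213378906) 2275
[0.095 0.095 0.096 0.932 0.932 0.932 0.932 0.932 0.932 0.932 0.932 0.932
 0.932 0.932 0.932 0.932 0.932 0.932 0.932 0.932]
```

View pics/sidez.png

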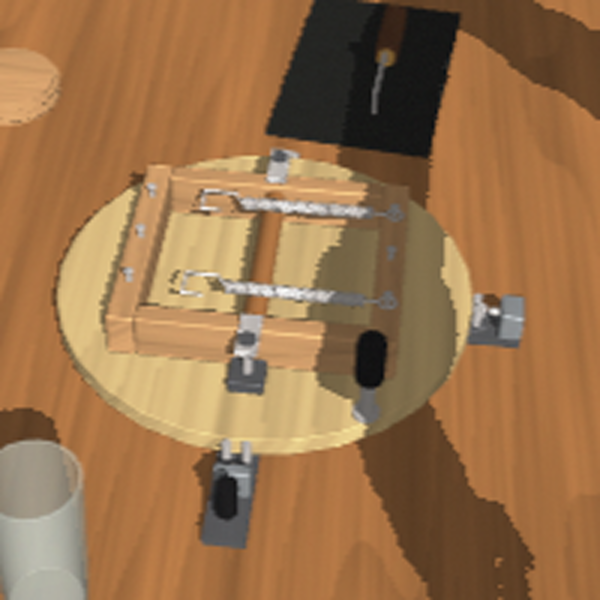

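Zoomed view: springs at places 1 and 3 (knob-side one at zoom row 290, far one at row 205), place 2 empty. The anchor rail is on the left, at world +x.

Run:
```python
from h import *
g=load('side');f=load('scene');Z=lambda u,v,z:ray_z(g,u/3+250-.33,v/3+130-.33,z)[:2].round(4)
for n,a in dict(cFL=(150,166,.084),cNL=(107,322,.084),cFR=(408,186,.084),post1=(127,272,.095),post3=(152,187,.095),post2=(140,229,.095),peg1=(389,298,.09),peg2=(391,251,.09),peg3=(396,210,.09),h1=(176,283,.086),h3=(200,202,.086),knobtop=(371,340,.126),bolttop=(228,481,.063),pin=(375,112,.006),hend=(387,57,.02),rodend=(376,108,.033)).items(): print(n,Z(*a))
W=world(g)
m=(abs(W[...,2]-.084)<.003)&(g['depth']>0);m[:186]=0;m[262:]=0;m[:,:283]=0;m[:,390:]=0
P=W[m][:,:2]*1000;print(cv2.minAreaRect(P.astype(np.float32)),len(P))
W2=world(f)
for n,(u,v) in dict(mug=(408,146),glass=(420,180),knob=(337,163),bolt=(375,187),puller=(172,230)).items():print(n,W2[v,u].round(3))
```

```text
cFL [ 0.6603 -0.0924]
cNL [0.6682 0.1122]
cFR [ 0.425  -0.0847]
post1 [0.6584 0.063 ]
post3 [ 0.6523 -0.0493]
post2 [0.6551 0.008 ]
peg1 [0.4406 0.0694]
peg2 [0.4396 0.0113]
peg3 [ 0.4358 -0.0431]
h1 [0.6175 0.0631]
h3 [ 0.6089 -0.0432]
knobtop [0.4557 0.155 ]
bolttop [0.5564 0.2503]
pin [ 0.4539 -0.2995]
hend [ 0.4435 -0.3812]
rodend [ 0.454  -0.2698]
((549.5773315429688, 34.32267761230469), (256.1385803222656, 240.60182189941406), 87.09251403808594) 1698
mug [0.42  0.477 0.071]
glass [0.66  0.353 0.12 ]
knob [0.463 0.151 0.122]
bolt [0.569 0.244 0.062]
puller [ 0.444 -0.422  0.027]
```

```bash
cat >> h.py <<'E'
B=np.array([[0,1,0],[1,0,0],[0,0,-1.]])
def Rt(yaw): return R.from_euler('z',yaw,degrees=True).as_matrix()@B
def plan(wps,o=None):
    """wps: (x,y,z,yaw deg); rows relative to present pose"""
    o=o or show();R0=R.from_rotvec(o['orientation']).as_matrix()
    for w in wps:
        s=R0.T@(np.array(w[:3])-o['tcp_pos'])*1000
        rv=R.from_matrix(R0.T@Rt(w[3])).as_rotvec()
        print(np.round(s,1).tolist()+np.round(rv,4).tolist())
E
python3 -c "
from h import *
plan([(.4557,.155,.20,0)])"
```

```text
t 0.1 tcp [0.2495 0.6267 0.2305] rv [-5.9150e-01 -3.0853e+00  2.5000e-03] w 0.0852 F [ 0.4 -1.   0.9]
[-366.0, -361.9, 31.1, -0.0013, 0.0011, 1.192]
```

step_arm(moves=[[-366,-361.9,31.1,0,0,1.192,85],[-366,-361.9,31.1,0,0,1.192,85],[-366,-361.9,31.1,0,0,1.192,85],[-366,-361.9,31.1,0,0,1.192,85],[-366,-361.9,31.1,0,0,1.192,85],[-366,-361.9,31.1,0,0,1.192,85],[-366,-361.9,31.1,0,0,1.192,85],[-366,-361.9,31.1,0,0,1.192,85]])

```text
clock: 0.9
tcp_pos: [0.4098, 0.2593, 0.207]
orientation: [-2.228, -2.215, 0.0]
contact_force: [0.4, 0.6, -0.2]
grip_width: 0.085
gripper_force: 0.0
```

step_arm(moves=[[0,0,0,0,0,0,85]])

```text
clock: 1.0
tcp_pos: [0.4117, 0.254, 0.2068]
orientation: [2.236, 2.205, -0.003]
contact_force: [0.1, 0.8, -0.1]
grip_width: 0.0846
gripper_force: 0.0
```

```bash
python3 -c "
from h import *
plan([(.4557,.155,.20,0)])"
```

```text
t 1.0 tcp [0.4117 0.254  0.2068] rv [ 2.2356  2.2046 -0.0035] w 0.0846 F [ 0.1  0.8 -0.1]
[-98.4, 45.4, 7.1, -0.0003, 0.0029, -0.014]
```

step_arm(moves=[[-98.4,45.4,7,0,0.003,-0.014,60],[-98.4,45.4,7,0,0.003,-0.014,60],[-98.4,45.4,7,0,0.003,-0.014,60],[-98.4,45.4,57,0,0.003,-0.014,60],[-98.4,45.4,90,0,0.003,-0.014,60],[-98.4,45.4,116,0,0.003,-0.014,60],[-98.4,45.4,116,0,0.003,-0.014,60],[-98.4,45.4,116,0,0.003,-0.014,60]])

```text
clock: 1.8
tcp_pos: [0.4548, 0.1633, 0.0913]
orientation: [-2.203, -2.236, -0.002]
contact_force: [0.4, 0.5, 1.1]
grip_width: 0.0598
gripper_force: 0.0
```

```bash
python3 -c "
from h import *
plan([(.4557,.155,.09,0)]);frame('wrist','w1.png')"
```

```text
t 1.8 tcp [0.4548 0.1633 0.0913] rv [-2.2034e+00 -2.2360e+00 -1.9000e-03] w 0.0598 F [0.4 0.5 1.1]
[-8.4, 0.7, 1.3, -0.0008, -0.0026, 0.0147]
```

View pics/w1.png

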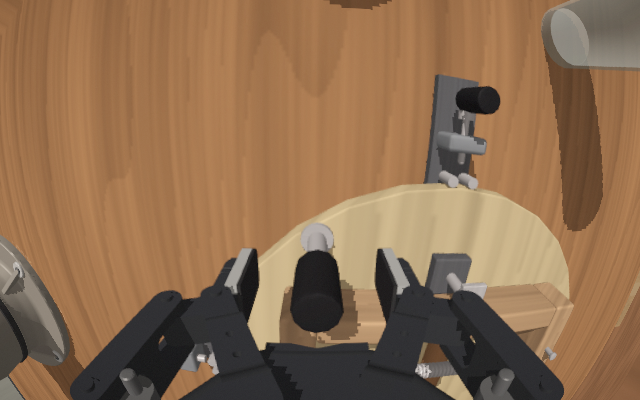

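The knob (318,290) stands between the open fingers; bolt button at (478,100).

step_arm(moves=[[-8.4,0.7,1,0,0,0,60],[-8.4,0.7,1,0,0,0,60],[-8.4,0.7,1,0,0,0,15],[-8.4,0.7,1,0,0,0,15],[-8.4,0.7,1,0,0,0,15],[-8.4,0.7,1,0,0,0,15],[-8.4,0.7,1,0,0,0,15]], grip_force=40)

```text
clock: 2.55
tcp_pos: [0.4555, 0.1548, 0.0906]
orientation: [-2.203, -2.235, -0.003]
contact_force: [-3.1, -0.1, 7.8]
grip_width: 0.0232
gripper_force: 38.8
```

```bash
python3 -c "
from h import *
o=show();c=np.array([.547,.0105]);d=o['tcp_pos'][:2]-c;print(np.linalg.norm(d),np.degrees(np.arctan2(d[1],d[0])))
c=o['tcp_pos'][:2]-.172*np.array([np.cos(np.radians(123)),np.sin(np.radians(123))]);print(c)
a=np.radians(123)
plan([(*(c+.172*np.array([np.cos(a-t),np.sin(a-t)])),o['tcp_pos'][2],0) for t in np.linspace(0,np.pi/2,17)[1:]],o)"
```

```text
t 2.55 tcp [0.4555 0.1548 0.0906] rv [-2.2035 -2.2351 -0.0031] w 0.0232 F [-3.1 -0.1  7.8]
0.17089102052387212 122.37426401160612
[0.54917475 0.01057784]
[8.3, 14.7, 0.0, -0.0007, -0.0035, 0.0142]
[15.1, 30.2, 0.0, -0.0007, -0.0035, 0.0142]
[20.3, 46.2, 0.0, -0.0007, -0.0035, 0.0142]
[24.0, 62.7, 0.0, -0.0007, -0.0035, 0.0142]
[26.0, 79.4, 0.0, -0.0007, -0.0035, 0.0142]
[26.4, 96.3, 0.0, -0.0007, -0.0035, 0.0142]
[25.1, 113.1, 0.0, -0.0007, -0.0035, 0.0142]
[22.1, 129.8, -0.0, -0.0007, -0.0035, 0.0142]
[17.6, 146.0, -0.0, -0.0007, -0.0035, 0.0142]
[11.5, 161.8, -0.1, -0.0007, -0.0035, 0.0142]
[3.8, 176.8, -0.1, -0.0007, -0.0035, 0.0142]
[-5.2, 191.0, -0.1, -0.0007, -0.0035, 0.0142]
[-15.6, 204.3, -0.2, -0.0007, -0.0035, 0.0142]
[-27.3, 216.5, -0.2, -0.0007, -0.0035, 0.0142]
[-40.1, 227.5, -0.3, -0.0007, -0.0035, 0.0142]
[-54.0, 237.2, -0.3, -0.0007, -0.0035, 0.0142]
```

step_arm(moves=[[8.3,14.7,0,0,0,0,15],[15.1,30.2,0,0,0,0,15],[20.3,46.2,0,0,0,0,15],[24,62.7,0,0,0,0,15],[26,79.4,0,0,0,0,15],[26.4,96.3,0,0,0,0,15],[25.1,113.1,0,0,0,0,15],[22.1,129.8,0,0,0,0,15]])

```text
clock: 3.35
tcp_pos: [0.5853, 0.1776, 0.0907]
orientation: [-2.204, -2.235, -0.001]
contact_force: [-5.0, -5.2, 8.1]
grip_width: 0.0231
gripper_force: 39.4
```

step_arm(moves=[[-4.5,16.2,0,0,0,0,15],[-10.6,32,0,0,0,0,15],[-18.3,47,0,0,0,0,15],[-27.3,61.2,0,0,0,0,15],[-37.7,74.5,0,0,0,0,15],[-49.4,86.7,0,0,0,0,15],[-62.2,97.7,0,0,0,0,15],[-76.1,107.4,0,0,0,0,15]])

```text
clock: 4.15
tcp_pos: [0.6918, 0.1039, 0.0907]
orientation: [-2.201, -2.233, 0.002]
contact_force: [-11.0, -0.8, 12.7]
grip_width: 0.0229
gripper_force: 40.1
```

step_arm(moves=[[0,0,0,0,0,0,15],[0,0,0,0,0,0,15]])

```text
clock: 4.35
tcp_pos: [0.6929, 0.1021, 0.0907]
orientation: [-2.206, -2.233, 0.0]
contact_force: [-5.6, -3.8, 9.7]
grip_width: 0.0229
gripper_force: 40.8
```

Run:
```python
from h import *
o=show();d=o['tcp_pos'][:2]-np.array([.548,.0105]);print(np.linalg.norm(d),np.degrees(np.arctan2(d[1],d[0])))
```

```text
t 4.35 tcp [0.6929 0.1021 0.0907] rv [-2.2055e+00 -2.2329e+00  5.0000e-04] w 0.0229 F [-5.6 -3.8  9.7]
0.17145981396673368 32.30707777167662
```

step_arm(moves=[[0,0,0,0,0,0,50],[0,0,0,0,0,0,50],[0,0,0,0,0,0,50],[0,0,-50,0,0,0,60],[0,0,-90,0,0,0,60],[120,-70,-90,0,0,0,60],[145,-136,-90,0,0,0,60],[145,-136,-90,0,0,0,60]])

```text
clock: 5.15
tcp_pos: [0.5923, 0.2147, 0.1805]
orientation: [-2.204, -2.236, -0.005]
contact_force: [-0.5, 0.3, -0.1]
grip_width: 0.0601
gripper_force: 0.0
```

step_arm(moves=[[0,0,0,0,0,0,60],[0,0,0,0,0,0,60],[0,0,0,0,0,0,60]])

```text
clock: 5.45
tcp_pos: [0.5942, 0.2121, 0.1805]
orientation: [-2.206, -2.235, -0.004]
contact_force: [-0.1, 0.4, 0.5]
grip_width: 0.0604
gripper_force: 0.0
```

Run:
```python
from h import *
g=frame('side')
cv2.imwrite('pics/side2.png',cv2.resize(g['image'][130:330,250:450][:,:,::-1],(600,600),interpolation=cv2.INTER_CUBIC))
plan([(.5566,.251,.12,0),(.5566,.251,.036,0)])
```

```text
t 5.5 tcp [0.5944 0.2116 0.1804] rv [-2.2075 -2.2339 -0.0035] w 0.0601 F [ 0.6 -1.  -0.8]
[39.7, -37.4, 60.5, 0.0009, -0.0023, 0.0119]
[39.5, -37.5, 144.5, 0.0009, -0.0023, 0.0119]
```

View pics/side2.png

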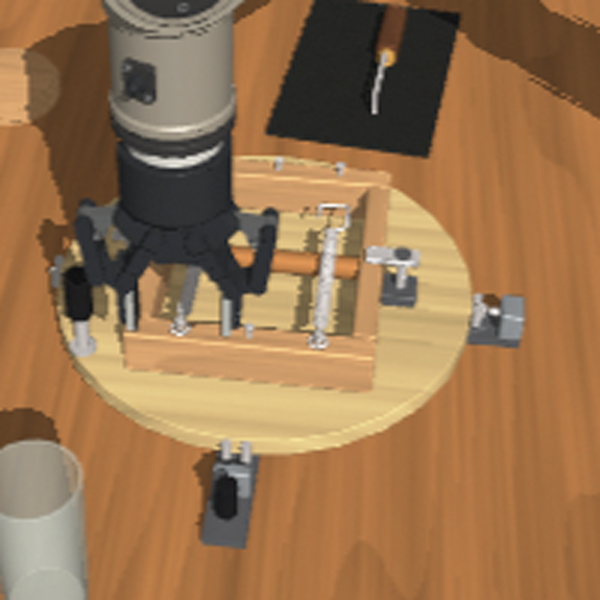

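Deck turned: back rail now towards +y, springs at zoom x≈180 and 325, bolt button at (228,497).

step_arm(moves=[[39.7,-37.4,60,0,0,0.012,50],[39.7,-37.4,60,0,0,0.012,50],[39.7,-37.4,100,0,0,0.012,50],[39.7,-37.4,144,0,0,0.012,50],[39.7,-37.4,144,0,0,0.012,50],[39.7,-37.4,144,0,0,0.012,50]])

```text
clock: 6.1
tcp_pos: [0.5563, 0.2512, 0.0366]
orientation: [-2.221, -2.22, -0.001]
contact_force: [0.4, 0.7, -0.4]
grip_width: 0.0498
gripper_force: 0.0
```

Run:
```python
from h import *
frame('wrist','w2.png');show()
```

```text
t 6.15 tcp [0.5573 0.2519 0.038 ] rv [-2.2208 -2.2207 -0.0059] w 0.0502 F [ 0.5 -0.3  0.5]
```

View pics/w2.png

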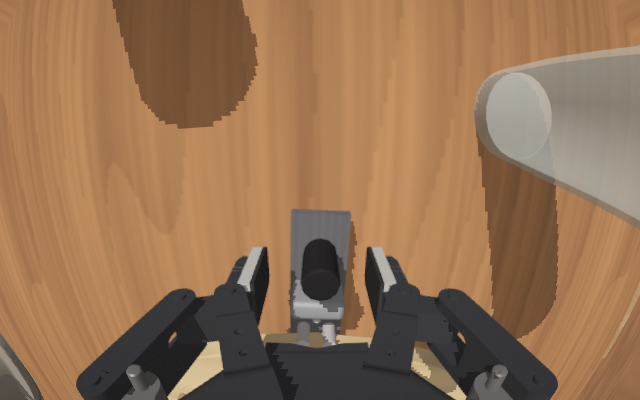

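Button (320,270) is between the pads.

step_arm(moves=[[0,0,0,0,0,0,10],[0,0,0,0,0,0,10],[0,0,0,0,0,0,10],[0,0,0,0,0,0,10],[-6,-0.2,0,0,0,0,10],[-12,-0.4,0,0,0,0,10],[-18,-0.6,0,0,0,0,10],[-18,-0.6,0,0,0,0,10]])

```text
clock: 6.95
tcp_pos: [0.5572, 0.2372, 0.0387]
orientation: [-2.218, -2.223, -0.014]
contact_force: [3.3, 3.5, 6.9]
grip_width: 0.0167
gripper_force: 39.4
```

step_arm(moves=[[0,0,0,0,0,0,10],[0,0,0,0,0,0,10]])

```text
clock: 7.15
tcp_pos: [0.5572, 0.2372, 0.0387]
orientation: [-2.217, -2.223, -0.014]
contact_force: [2.0, 3.8, 6.8]
grip_width: 0.0165
gripper_force: 39.5
```

step_arm(moves=[[-3,0,0,0,0,0,10],[-6,0,0,0,0,0,10],[-6,0,0,0,0,0,10]])

```text
clock: 7.45
tcp_pos: [0.5572, 0.237, 0.0389]
orientation: [-2.211, -2.225, -0.022]
contact_force: [3.7, 16.0, 2.8]
grip_width: 0.0162
gripper_force: 39.1
```

step_arm(moves=[[-4,0,0,0,0,0,10],[-8,0,0,0,0,0,10],[-8,0,0,0,0,0,10]])

```text
clock: 7.75
tcp_pos: [0.5571, 0.2367, 0.0392]
orientation: [-2.202, -2.228, -0.033]
contact_force: [3.0, 30.8, -2.3]
grip_width: 0.0166
gripper_force: 39.3
```

step_arm(moves=[[14,0,0,0,0,0,10],[14,0,0,0,0,0,45],[14,0,0,0,0,0,45],[14,0,-40,0,0,0,45],[14,0,-90,0,0,0,60],[14,0,-140,0,0,0,60],[-60,0,-160,0,0,0,85],[-60,0,-160,0,0,0,85]])

```text
clock: 8.55
tcp_pos: [0.5552, 0.1557, 0.1981]
orientation: [-2.223, -2.219, -0.004]
contact_force: [0.4, -0.9, 0.3]
grip_width: 0.0846
gripper_force: 0.0
```

Run:
```python
from h import *
g=frame('side');W=world(g)
m=(g['image'].max(2)<60)&(abs(W[...,2]-.063)<.006);m[:260]=0;m[330:]=0;m[:,:300]=0;m[:,350:]=0
print('bolt top',W[m].mean(0),m.sum())
f=load('side') # same
# puller: points above mat
P=W[100:185,330:410].reshape(-1,3);P=P[(P[:,2]>.024)&(P[:,2]<.04)]
print(len(P),P.mean(0));h=P[:,:2]
cv2.imwrite('pics/pul.png',cv2.resize(g['image'][110:190,330:430][:,:,::-1],(800,600),interpolation=cv2.INTER_CUBIC))
plan([(.447,-.40,.23,-6)])
```

```text
bolt top [0.55775929 0.24164597 0.06246738] 45
137 [ 0.44298686 -0.40449723  0.03045069]
t 8.6 tcp [0.5553 0.1507 0.1983] rv [2.2293e+00 2.2129e+00 1.7000e-03] w 0.0848 F [ 1.2 -4.5  0.4]
[-551.4, -104.2, -32.0, 0.0011, -0.0005, 0.0973]
```

View pics/pul.png

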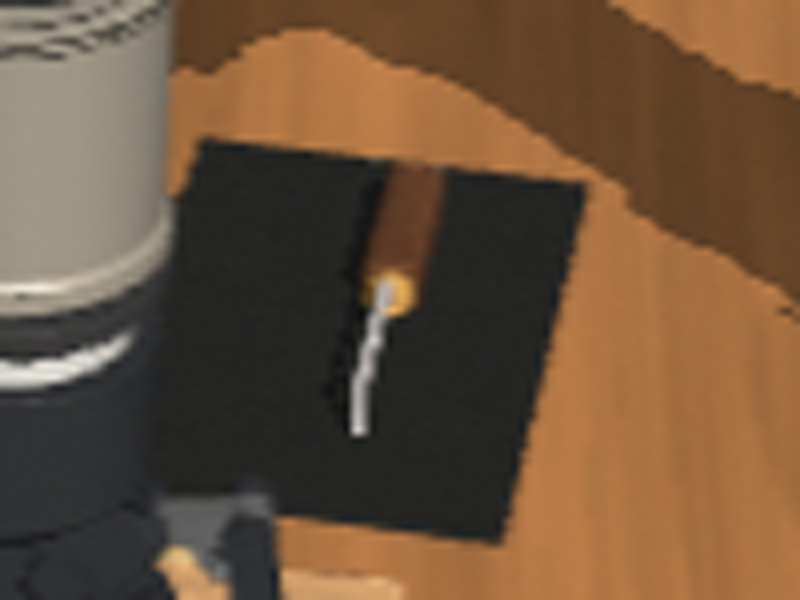

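Puller: handle from (415,165) to (390,295), rod to (360,432) in the zoom; the mat spans (205,140) to (500,540).

Run:
```python
from h import *
g=load('side');Z=lambda u,v,z:ray_z(g,u/8+330-.44,v/7.5+110-.43,z)[:2].round(4)
print('end',Z(391,295,.017),'tip',Z(360,425,.033),'far',Z(416,164,.030),'endtop',Z(394,274,.030))
print('mat',[Z(*p,.004) for p in((205,140),(585,185),(500,545),(160,497))])
W=world(g);im=g['image'].astype(int)
m=(abs(W[...,2]-.030)<.0035)&(im[...,0]-im[...,2]>20);m[:128]=0;m[155:]=0;m[:,:370]=0;m[:,:]&=True;m[:,395:]=0
P=W[m][:,:2];print(len(P),P.mean(0),cv2.minAreaRect((P*1000).astype(np.float32)))
```

```text
end [ 0.4441 -0.3842] tip [ 0.4553 -0.2668] far [ 0.4357 -0.469 ] endtop [ 0.4437 -0.3811]
mat [array([ 0.5258, -0.5226]), array([ 0.3621, -0.4988]), array([ 0.4   , -0.2297]), array([ 0.5298, -0.2499])]
91 [ 0.44082646 -0.42415936] ((440.9504699707031, -422.3600158691406), (93.91522216796875, 22.136140823364258), 83.36258697509766)
```

step_arm(moves=[[-551,-104,-32,0,0,0,85],[-551,-104,-32,0,0,0,85],[-551,-104,-32,0,0,0,85],[-551,-104,-32,0,0,0,85],[-551,-104,-32,0,0,0,85],[-551,-104,-32,0,0,0,85],[-551,-104,-32,0,0,0,85],[-551,-104,-32,0,0,0,85]])

```text
clock: 9.4
tcp_pos: [0.4793, -0.2346, 0.2173]
orientation: [-2.218, -2.219, -0.002]
contact_force: [1.2, 0.1, 0.2]
grip_width: 0.0848
gripper_force: 0.0
```

Run:
```python
from h import *
plan([(.447,-.34,.20,0)])
```

```text
t 9.4 tcp [ 0.4793 -0.2346  0.2173] rv [-2.218  -2.2188 -0.0024] w 0.0848 F [1.2 0.1 0.2]
[-105.5, -32.3, 16.9, -0.002, -0.0041, 0.0004]
```

step_arm(moves=[[-180,-38,117,0,0,0.105,85],[-180,-38,117,0,0,0.105,85],[-180,-38,117,0,0,0.105,60],[-180,-38,117,0,0,0.105,60],[-180,-38,117,0,0,0.105,60],[-180,-38,117,0,0,0.105,60],[-180,-38,117,0,0,0.105,60]])

```text
clock: 10.1
tcp_pos: [0.4428, -0.4118, 0.0997]
orientation: [-2.331, -2.099, -0.003]
contact_force: [0.5, -0.2, 0.3]
grip_width: 0.0601
gripper_force: 0.0
```

Run:
```python
from h import *
plan([(.441,-.414,.05,-6),(.441,-.414,.006,-6)])
frame('wrist','w3.png')
```

```text
t 10.1 tcp [ 0.4428 -0.4118  0.0997] rv [-2.3313 -2.099  -0.0028] w 0.0601 F [ 0.5 -0.2  0.3]
[-2.6, -1.5, 49.7, -0.0022, -0.0044, -0.0001]
[-2.8, -1.4, 93.7, -0.0022, -0.0044, -0.0001]
```

View pics/w3.png

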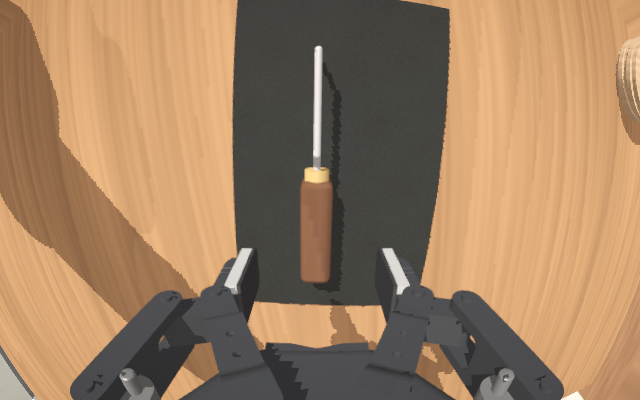

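Handle from (316,178) to (316,280), rod to (318,48), well aligned with the tool.

```bash
cat >> h.py <<'E'
def wworld(f):
    d=f['depth'];K=f['mtx'];h,w=d.shape
    u,v=np.meshgrid(np.arange(w),np.arange(h))
    x=(u-K[0,2])/K[0,0];y=(v-K[1,2])/K[1,1];th=np.hypot(x,y);t=np.tan(np.minimum(th,1.5))/np.maximum(th,1e-9)
    P=np.stack([x*t*d,y*t*d,d],-1);Rm=cv2.Rodrigues(f['rvec'])[0]
    return (P-f['tvec'].reshape(3))@Rm
def wproj(f,p):
    Rm=cv2.Rodrigues(f['rvec'])[0];q=Rm@np.array(p)+f['tvec'].reshape(3);rr=np.hypot(q[0],q[1]);th=np.arctan2(rr,q[2])
    K=f['mtx'];return np.array([K[0,2]+K[0,0]*th*q[0]/rr,K[1,2]+K[1,1]*th*q[1]/rr])
E
python3 - <<'E'
from h import *
f=load('wrist');W=wworld(f)
for u,v in((316,190),(316,230),(316,277),(318,50),(318,100),(318,140),(303,230),(330,230),(237,100),(445,100)):print(u,v,W[v,u].round(4))
E
```

```text
316 190 [ 0.445  -0.394   0.0299]
316 230 [ 0.4417 -0.4249  0.029 ]
316 277 [ 0.4374 -0.465   0.0298]
318 50 [ 0.4565 -0.2979  0.0348]
318 100 [ 0.4529 -0.3317  0.0363]
318 140 [ 0.4501 -0.3585  0.0329]
303 230 [ 0.432  -0.4242  0.0282]
330 230 [ 0.452  -0.4268  0.0271]
237 100 [ 0.391  -0.3226  0.0033]
445 100 [ 0.555  -0.3369  0.0028]
```

step_arm(moves=[[-2.2,0.5,40,0,0,0.009,60],[-2.2,0.5,75,0,0,0.009,60],[-2.2,0.5,93.5,0,0,0.009,60],[-2.2,0.5,93.5,0,0,0.009,15],[-2.2,0.5,93.5,0,0,0.009,15],[-2.2,0.5,93.5,0,0,0.009,15],[-2.2,0.5,93.5,0,0,0.009,15],[-2.2,0.5,93.5,0,0,0.009,15]], grip_force=90)

```text
clock: 10.95
tcp_pos: [0.4456, -0.4146, 0.0087]
orientation: [2.342, 2.094, 0.005]
contact_force: [-0.3, 1.7, 7.3]
grip_width: 0.0222
gripper_force: 89.6
```

```bash
python3 -c "
from h import *
o=show();print(o['gripper_force'])"
```

```text
t 10.95 tcp [ 0.4456 -0.4146  0.0087] rv [2.3415 2.094  0.0051] w 0.0222 F [-0.3  1.7  7.3]
89.59629893302917
```

step_arm(moves=[[0,0,-50,0,0,0,15],[0,0,-100,0,0,0,15],[0,0,-140,0,0,0,15],[40,30,-140,0,0,-0.078,15],[80,60,-140,0,0,-0.078,15],[110,90,-140,0,0,-0.078,15],[110,90,-140,0,0,-0.078,15],[110,90,-140,0,0,-0.078,15]])

```text
clock: 11.75
tcp_pos: [0.547, -0.314, 0.1474]
orientation: [-2.254, -2.186, -0.004]
contact_force: [-0.9, -0.6, -1.8]
grip_width: 0.0221
gripper_force: 88.7
```

Run:
```python
from h import *
show();f=frame('wrist','w4.png');g=frame('side')
cv2.imwrite('pics/side4.png',cv2.resize(g['image'][120:270,260:420][:,:,::-1],(640,600),interpolation=cv2.INTER_CUBIC))
W=wworld(f);print(-cv2.Rodrigues(f['rvec'])[0].T@f['tvec'].reshape(3))
```

```text
t 11.75 tcp [ 0.547  -0.314   0.1474] rv [-2.2543 -2.1857 -0.0037] w 0.0221 F [-0.9 -0.6 -1.8]
[ 0.54996049 -0.23820972  0.28948716]
```

View pics/w4.png

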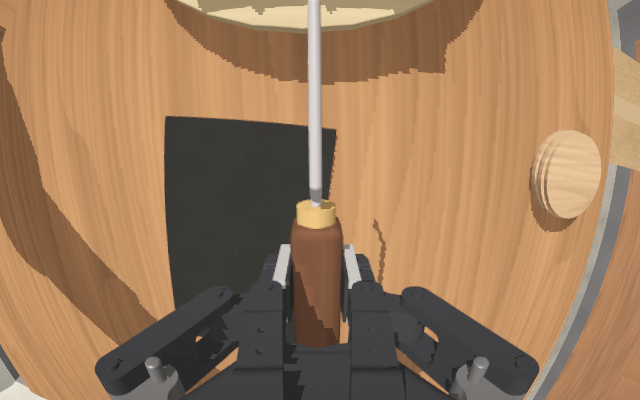

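View pics/side4.png

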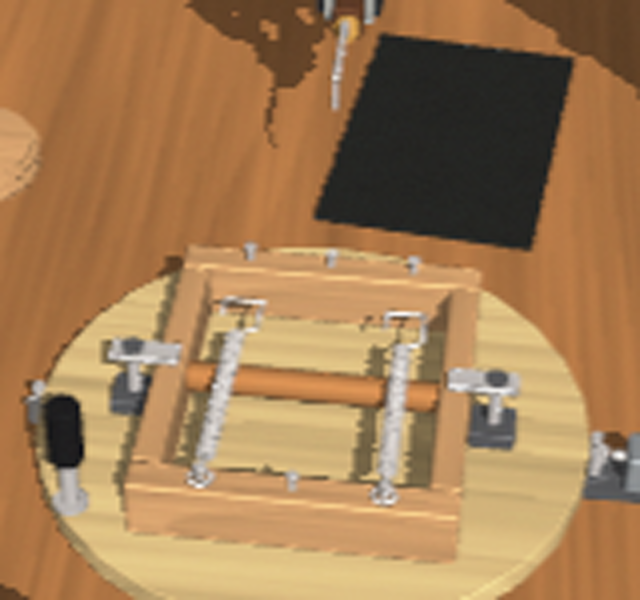

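Wrist view: puller held straight in the pads, rod along column 315, tip outside the view. Side view (4x): posts (250,248),(332,256),(413,262); hooks (243,302),(405,318); pegs (200,480),(292,480),(384,494); pin tip (335,106).

Run:
```python
from h import *
g=load('side');Z=lambda u,v,z:ray_z(g,u/4+260-.375,v/4+120-.375,z)[:2].round(4)
for n,a in dict(postA=(250,246,.096),postB=(332,255,.096),postC=(413,261,.096),pegA=(200,477,.092),pegB=(292,477,.092),pegC=(384,490,.092),hAl=(222,300,.0855),hAr=(264,304,.0855),hCl=(386,315,.0855),hCr=(424,318,.0855)).items():print(n,Z(*a))
o=r.get_obs();Rm=R.from_rotvec(o['orientation']).as_matrix()
# predicted pin in world: puller grasp x=.0108, TCP 4.7mm above underside
for n,q in dict(tip=(.135-.0108,0,.0047-.002),top=(.135-.0108,0,.0047-.0315)).items():
    p=o['tcp_pos']+Rm@np.array(q);print(n,p,(proj(g,p)-[260,120]+.375)*4)
W=world(g);m=(W[...,2]>.0905)&(W[...,2]<.1);m[:176]=0;m[190:]=0;m[:,:315]=0;m[:,370:]=0
print([(int(u),int(v),W[v,u].round(4).tolist()) for v,u in np.argwhere(m)][:20]); print(load('wrist')['mtx'][0])
```

```text
postA [ 0.5989 -0.0999]
postB [ 0.5424 -0.095 ]
postC [ 0.4874 -0.0934]
pegA [0.6073 0.1211]
pegB [0.5521 0.1161]
pegC [0.4965 0.1221]
hAl [ 0.6132 -0.0533]
hAr [ 0.5848 -0.0517]
hCl [ 0.5031 -0.0477]
hCr [ 0.4779 -0.0468]
tip [ 0.54938574 -0.19230638  0.14498941] [332.90091252 113.37293015]
top [ 0.54939383 -0.19237208  0.17448933] [333.7634397   77.75287828]
[(321, 181, [0.602, -0.1, 0.0961]), (322, 181, [0.5992, -0.0998, 0.0964]), (323, 181, [0.597, -0.1049, 0.0926]), (321, 182, [0.6014, -0.0944, 0.0971]), (322, 182, [0.599, -0.0971, 0.0951]), (323, 182, [0.5962, -0.0969, 0.0955]), (342, 182, [0.5445, -0.1, 0.0967]), (343, 182, [0.5418, -0.1003, 0.0967]), (341, 183, [0.547, -0.0966, 0.0957]), (342, 183, [0.5441, -0.0946, 0.0976]), (343, 183, [0.5415, -0.0968, 0.096]), (342, 184, [0.544, -0.0938, 0.0947]), (343, 184, [0.5414, -0.0956, 0.0934]), (363, 184, [0.4872, -0.0949, 0.0979]), (364, 184, [0.4845, -0.0959, 0.0973]), (362, 185, [0.4897, -0.093, 0.0957]), (363, 185, [0.487, -0.0942, 0.095]), (364, 185, [0.4844, -0.0898, 0.0987]), (362, 186, [0.4896, -0.0951, 0.0906]), (363, 186, [0.4869, -0.0904, 0.0946])]
[309.70691629   0.         316.53999811]
```

step_arm(moves=[[50,0,-25,0,0,0,15],[100,0,-25,0,0,0,15],[125,0,-25,0,0,0,15],[125,0,-25,0,0,0,15],[125,0,-25,0,0,0,15],[125,0,-25,0,0,0,15],[125,0,-25,0,0,0,15]])

```text
clock: 12.55
tcp_pos: [0.5497, -0.1928, 0.1725]
orientation: [-2.262, -2.178, -0.002]
contact_force: [-0.2, 0.6, -1.2]
grip_width: 0.022
gripper_force: 88.6
```

Run:
```python
from h import *
show();f=frame('wrist');np.savez('/tmp/wA.npz',**f);W=wworld(f)
m=((W[...,2]>.089)&(W[...,2]<.1)&(W[...,0]>.45)&(W[...,0]<.64)&(W[...,1]<-.05)&(W[...,1]>-.14)).astype(np.uint8)
n,l,s,c=cv2.connectedComponentsWithStats(m)
for i in range(1,n):
    if s[i,4]>3: print(s[i],c[i].round(1),W[l==i].mean(0).round(4))
cv2.imwrite('/tmp/wA.png',f['image'][:,:,::-1])
```

```text
t 12.55 tcp [ 0.5497 -0.1928  0.1725] rv [-2.2616 -2.1784 -0.0023] w 0.022 F [-0.2  0.6 -1.2]
[297  78  11  11  96] [302.   83.5] [ 0.5438 -0.0999  0.0952]
[220  81  11  11  92] [224.5  85.8] [ 0.4882 -0.097   0.095 ]
[376  80  11  11 100] [381.2  85.2] [ 0.5993 -0.1021  0.0952]
```

Run:
```python
from h import *
plan([(.546,-.115,.185,-2.63)])
```

```text
t 12.6 tcp [ 0.5497 -0.1924  0.1724] rv [-2.261  -2.1786 -0.0024] w 0.0223 F [-0.5 -0.  -1. ]
[77.3, -6.6, -12.4, -0.0002, -0.0023, 0.0088]
```

step_arm(moves=[[40,-3,-12,0,0,0.009,15],[77,-6.6,-12.4,0,0,0.009,15],[77,-6.6,-12.4,0,0,0.009,15],[77,-6.6,-12.4,0,0,0.009,15],[77,-6.6,-12.4,0,0,0.009,15]])

```text
clock: 13.1
tcp_pos: [0.5461, -0.1149, 0.1851]
orientation: [-2.27, -2.17, -0.002]
contact_force: [0.1, -0.9, -1.1]
grip_width: 0.0225
gripper_force: 88.7
```

Run:
```python
from h import *
show();f=frame('wrist');np.savez('/tmp/wB.npz',**f);W=wworld(f)
m=((W[...,2]>.076)&(W[...,2]<.1)&(W[...,0]>.46)&(W[...,0]<.65)&(W[...,1]<.02)&(W[...,1]>-.07)).astype(np.uint8)
n,l,s,c=cv2.connectedComponentsWithStats(m,connectivity=8)
for i in range(1,n):
    if s[i,4]>6:
        Q=W[l==i];print(s[i],Q.min(0).round(4),Q.max(0).round(4))
m=((W[...,2]>.089)&(W[...,2]<.1)&(W[...,1]<-.08)&(W[...,1]>-.12)).astype(np.uint8)
n,l,s,c=cv2.connectedComponentsWithStats(m)
for i in range(1,n):
    if s[i,4]>20: print(s[i],W[l==i].mean(0).round(4))
A=np.load('/tmp/wA.npz')['image'];im=np.vstack([f['image'][:250,160:480]])[:,:,::-1]
cv2.imwrite('pics/wB.png',cv2.resize(im,(768,600),interpolation=cv2.INTER_CUBIC))
```

```text
t 13.1 tcp [ 0.5461 -0.1149  0.1851] rv [-2.2697 -2.1698 -0.0024] w 0.0225 F [ 0.1 -0.9 -1.1]
[ 322   31  119  113 5001] [ 0.5565 -0.0699  0.076 ] [0.65   0.02   0.0924]
[ 199   38  109  116 3194] [ 0.46   -0.0699  0.076 ] [0.5453 0.02   0.0919]
[237 181   9  11  73] [ 0.4881 -0.0967  0.0952]
[378 181  10  10  80] [ 0.5995 -0.1015  0.0952]
[307 182   3   9  25] [ 0.5411 -0.0993  0.0953]
```

View pics/wB.png

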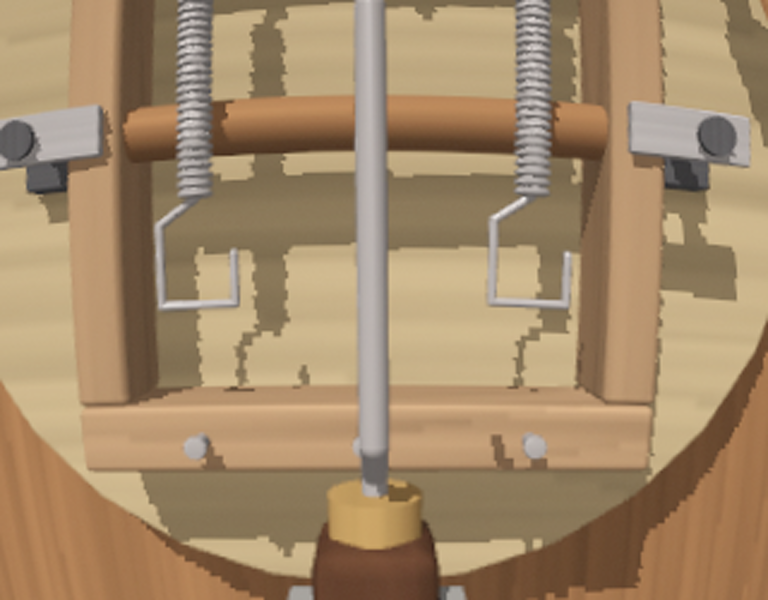

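Both hooks clearly seen: long arm on the left, end wires at zoom (160-237, 304) and (491-568, 302), posts at (196,447) and (535,446).

```bash
cat >> h.py <<'E'
def wray_z(f,u,v,z):
    K=f['mtx'];x=(u-K[0,2])/K[0,0];y=(v-K[1,2])/K[1,1];th=np.hypot(x,y)
    d=np.array([x/th*np.sin(th),y/th*np.sin(th),np.cos(th)]);Rm=cv2.Rodrigues(f['rvec'])[0];c=-Rm.T@f['tvec'].reshape(3);d=Rm.T@d
    return c+d*(z-c[2])/d[2]
E
python3 - <<'E'
from h import *
f=dict(np.load('/tmp/wB.npz'));W=wworld(f)
Z=lambda u,v,z:wray_z(f,u/2.4+160-.3,v/2.4-.3,z)[:2].round(4)
for n,a in dict(C_l=(161,304,.0865),C_r=(236,302,.0865),A_l=(491,302,.0865),A_r=(567,302,.0865),C_coil=(195,192,.0855),A_coil=(533,190,.0855),postC=(196,446,.096),postA=(535,445,.096)).items(): print(n,Z(*a))
for u,v in((185,304/2.4),):pass
for (u,v) in ((228,127),(260,126),(365,126),(396,125)): 
    w=W[v-3:v+4,u-2:u+3].reshape(-1,3);print(u,v,w[w[:,2].argmax()].round(4))
# rod: rows
o=r.get_obs();Rm=R.from_rotvec(o['orientation']).as_matrix()
im=f['image'].astype(int)
for v in (20,80,140,170):
    m=W[v,:,2]>.16;m[:290]=0;m[345:]=0;u=np.flatnonzero(m);w=W[v,u]
    p=w.mean(0);print(v,u.min(),u.max(),p.round(4),'tool',((Rm.T@(p-o['tcp_pos']))*1000).round(1))
E
```

```text
C_l [ 0.4787 -0.0493]
C_r [ 0.5042 -0.0508]
A_l [ 0.5868 -0.0548]
A_r [ 0.6122 -0.0552]
C_coil [ 0.4927 -0.0133]
A_coil [ 0.6019 -0.0181]
postC [ 0.4886 -0.0961]
postA [ 0.5993 -0.1009]
228 127 [ 0.4784 -0.0482  0.0871]
260 126 [ 0.5043 -0.0496  0.0865]
365 126 [ 0.5873 -0.0528  0.0871]
396 125 [ 0.5502 -0.0391  0.3271]
20 307 325 [ 0.5507 -0.0076  0.2181] tool [107.6  -0.3 -32.8]
80 308 321 [ 0.55   -0.0289  0.2104] tool [ 86.4  -0.  -25.2]
140 309 321 [ 0.5491 -0.0516  0.2105] tool [ 63.7   0.1 -25.3]
170 310 321 [ 0.5488 -0.0631  0.2108] tool [ 52.2   0.3 -25.6]
```

Run:
```python
from h import *
f=dict(np.load('/tmp/wB.npz'));W=wworld(f)
o=r.get_obs();Rm=R.from_rotvec(o['orientation']).as_matrix()
T=(W-o['tcp_pos'])@Rm*1000
for v in range(180,250,3): print(v,T[v,315].round(1),f['image'][v,315])
# original picture w3: butt and tip rows, via same relative extrinsics
im=cv2.imread('pics/w3.png').astype(int)
print([ (v,im[v,318].tolist()) for v in range(40,56,2)]);print([(v,im[v,316].tolist()) for v in range(272,292,2)])
# side: pin location
```

```text
180 [ 48.4   0.1 -26.5] [184 177 174]
183 [ 47.2   0.1 -26.3] [184 177 174]
186 [ 45.9   0.1 -26. ] [186 178 175]
189 [ 44.6   0.1 -25.5] [144 138 134]
192 [ 42.9   0.1 -23.8] [103  99  97]
195 [ 40.4   0.1 -19.7] [103  98  97]
198 [ 37.6   0.  -14.5] [103  98  96]
201 [ 35.5   0.  -12.2] [119 113 111]
204 [33.2  0.  -9.5] [186 179 176]
207 [ 32.3   0.  -10.9] [192 161 114]
210 [ 32.5   0.  -15.8] [194 156  96]
213 [ 30.9   0.  -15.2] [203 165 102]
216 [ 30.2   0.  -16.9] [203 165 103]
219 [ 28.6   0.  -16.4] [204 165 104]
222 [ 27.1   0.  -16.2] [203 164 103]
225 [ 26.2   0.  -17.3] [203 164 103]
228 [ 24.    0.  -15.4] [186 147  91]
231 [ 23.6   0.  -17.8] [117  77  54]
234 [ 22.7   0.  -19.1] [119  79  55]
237 [ 22.    0.  -20.6] [113  74  53]
240 [ 20.5   0.  -20.5] [106  70  51]
243 [ 19.4   0.  -21.2] [102  67  47]
246 [ 17.9   0.  -21.1] [101  66  45]
249 [ 16.8   0.  -21.9] [101  67  47]
[(40, [63, 68, 70]), (42, [65, 69, 72]), (44, [64, 68, 68]), (46, [221, 224, 231]), (48, [255, 255, 255]), (50, [240, 242, 249]), (52, [239, 242, 248]), (54, [238, 241, 247])]
[(272, [82, 110, 156]), (274, [80, 109, 156]), (276, [80, 109, 156]), (278, [81, 110, 157]), (280, [79, 108, 153]), (282, [55, 73, 103]), (284, [43, 45, 45]), (286, [42, 45, 45]), (288, [61, 66, 67]), (290, [62, 68, 68])]
```

```bash
cat >> h.py <<'E'
U=np.array([-.0459,-.9989]);E_=np.array([.9989,-.0459])  # outward, image-right lateral
def tcp_for_pin(p): return np.array(p)+.1172*U
def pin(): 
    o=r.get_obs();Rm=R.from_rotvec(o['orientation']).as_matrix();return o['tcp_pos']+Rm@[.1172,0,.0027]
PA=np.array([.5994,-.1016]);PC=np.array([.4884,-.0967])
def rel(post):
    o=r.get_obs();d=pin()[:2]-post;print('out %.1f lat %.1f tcpz %.1f F %s out %.1f'%(d@U*1000,d@E_*1000,o['tcp_pos'][2]*1000,np.round(o['contact_force'],1),o['contact_force'][:2]@U))
E
python3 - <<'E'
from h import *
t=tcp_for_pin([.593,-.0415]);print(t)
plan([(*t,.185,-2.63),(*t,.11,-2.63),(*t,.080,-2.63)])
E
```

```text
[ 0.58762052 -0.15857108]
t 13.15 tcp [ 0.5461 -0.1151  0.185 ] rv [-2.2703 -2.1692 -0.0023] w 0.0221 F [ 1.   0.2 -1.7]
[-41.5, 43.4, -0.0, -0.0001, -0.0022, 0.0004]
[-41.7, 43.4, 75.0, -0.0001, -0.0022, 0.0004]
[-41.7, 43.4, 105.0, -0.0001, -0.0022, 0.0004]
```

step_arm(moves=[[-41.6,43.4,0,0,0,0,15],[-41.6,43.4,0,0,0,0,15],[-41.6,43.4,40,0,0,0,15],[-41.6,43.4,72,0,0,0,15],[-41.6,43.4,72,0,0,0,15],[-41.6,43.4,72,0,0,0,15]])

```text
clock: 13.75
tcp_pos: [0.5876, -0.1578, 0.1132]
orientation: [-2.269, -2.17, -0.002]
contact_force: [0.1, -0.8, -0.5]
grip_width: 0.022
gripper_force: 88.8
```

Run:
```python
from h import *
o=show();g=frame('side');W=world(g);p=pin()
print(p,proj(g,p),proj(g,p+[0,0,.0295]))
# wire pixels
for q in((.5868,-.0548,.0855),(.6122,-.0552,.0855),(.5995,-.055,.0855),(.5994,-.1016,.096)):print(proj(g,q))
c=g['image'][150:225,290:370][:,:,::-1];cv2.imwrite('pics/s5.png',cv2.resize(c,(640,600),interpolation=cv2.INTER_CUBIC))
```

```text
t 13.75 tcp [ 0.5876 -0.1578  0.1132] rv [-2.2689e+00 -2.1696e+00 -1.5000e-03] w 0.022 F [ 0.1 -0.8 -0.5]
[ 0.59378557 -0.04068832  0.11182189] [321.79538236 190.40660949] [321.70380726 181.55683062]
[324.99199803 194.84649596]
[315.58083252 194.207198  ]
[320.28248149 194.52657976]
[322.00803502 180.72948184]
```

View pics/s5.png

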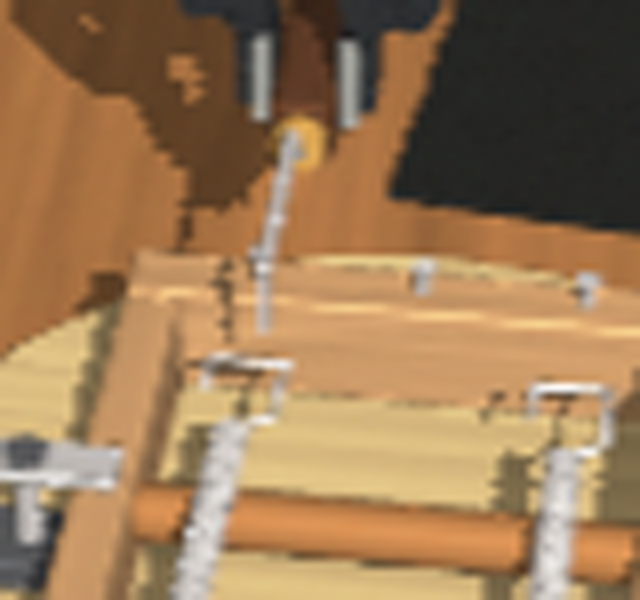

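Pin tip seen at (263,330), within about 1 mm of its prediction; hook wire (205-290, 362). Going in.

step_arm(moves=[[-1,-0.3,15,0,0,0,15],[-1,-0.3,30,0,0,0,15],[-1,-0.3,33,0,0,0,15],[-1,-0.3,33,0,0,0,15]])

```text
clock: 14.2
tcp_pos: [0.5869, -0.1571, 0.079]
orientation: [-2.266, -2.171, -0.002]
contact_force: [0.9, -0.4, -1.3]
grip_width: 0.0218
gripper_force: 88.8
```

Run:
```python
from h import *
rel(PA);show();print(pin())
```

```text
out -61.2 lat -10.3 tcpz 79.0 F [ 0.9 -0.4 -1.3] out 0.4
t 14.2 tcp [ 0.5869 -0.1571  0.079 ] rv [-2.2660e+00 -2.1708e+00 -1.6000e-03] w 0.0218 F [ 0.9 -0.4 -1.3]
[ 0.5919429  -0.04003769  0.07667263]
```

step_arm(moves=[[-8,0,0,0,0,0,15],[-14,0,0,0,0,0,15],[-20,0,0,0,0,0,15],[-24,0,-6,0,0,0,15],[-28,0,-14,0,0,0,15],[-32,0,-22,0,0,0,15],[-36,0,-22,0,0,0,15],[-36,0,-22,0,0,0,15]])

```text
clock: 15.0
tcp_pos: [0.5862, -0.1937, 0.1022]
orientation: [-2.268, -2.172, -0.004]
contact_force: [-0.3, 2.7, -1.2]
grip_width: 0.022
gripper_force: 88.7
```

Run:
```python
from h import *
rel(PA)
g=frame('side');W=world(g)
cv2.imwrite('/tmp/s6.png',g['image'])
```

```text
out -24.6 lat -9.3 tcpz 102.2 F [-0.3  2.7 -1.2] out -2.7
```

step_arm(moves=[[-8,0,0,0,0,0,15],[-16,0,0,0,0,0,15],[-24,-0.5,0,0,0,0,15],[-30,-0.7,0,0,0,0,15],[-35.5,-0.7,0,0,0,0,15],[-35.5,-0.7,0,0,0,0,15],[-35.5,-0.7,0,0,0,0,15]])

```text
clock: 15.75
tcp_pos: [0.5835, -0.2283, 0.1012]
orientation: [-2.266, -2.17, -0.004]
contact_force: [0.1, 6.4, -1.4]
grip_width: 0.0224
gripper_force: 88.7
```

Run:
```python
from h import *
rel(PA)
f=frame('wrist');W=wworld(f)
m=((W[...,2]>.087)&(W[...,2]<.125)&(W[...,0]>.57)&(W[...,0]<.64)&(W[...,1]<.0)&(W[...,1]>-.14))
v,u=np.nonzero(m);print(m.sum(),u.min(),u.max(),v.min(),v.max()) if m.sum() else 0
cv2.imwrite('pics/w7.png',cv2.resize(f['image'][0:160,240:450][:,:,::-1],(788,600),interpolation=cv2.INTER_CUBIC))
Q=W[m];print(Q.min(0),Q.max(0))
```

```text
out 10.1 lat -10.4 tcpz 101.2 F [ 0.1  6.4 -1.4] out -6.4
824 300 363 0 73
[ 0.58201968 -0.13933985  0.08709384] [ 0.61050523 -0.09900942  0.12498347]
```

Run:
```python
from h import *
f=load('wrist');W=wworld(f);im=f['image'].astype(int)
m=((W[...,2]>.0875)&(W[...,2]<.115)&(W[...,0]>.565)&(W[...,0]<.64)&(W[...,1]<.0)&(W[...,1]>-.14)).astype(np.uint8)
n,l,s,c=cv2.connectedComponentsWithStats(m,connectivity=8)
for i in range(1,n):
    if s[i,4]>3:
        Q=W[l==i];print(s[i],Q.min(0).round(4),np.median(Q,0).round(4),Q.max(0).round(4))
# text map
v0,v1,u0,u1=0,34,285,375
for v in range(v0,v1): print('%3d '%v+''.join('R' if W[v,u,2]>.115 else 'w' if W[v,u,2]>.0985 else 'p' if W[v,u,2]>.088 else '-' if W[v,u,2]>.078 else '.' for u in range(u0,u1)))
```

```text
[300   0   8  25 181] [ 0.582  -0.1147  0.1047] [ 0.5836 -0.1086  0.1064] [ 0.5855 -0.1022  0.1085]
[330   0  16  14 190] [ 0.5961 -0.1064  0.0876] [ 0.5996 -0.1027  0.0951] [ 0.6033 -0.099   0.0969]
[321   0  43  27 417] [ 0.5911 -0.1164  0.1036] [ 0.6047 -0.1137  0.1065] [ 0.6105 -0.1028  0.1086]
  0 ---------------wwwwwwwwRRRRRRRRRRRR-------------pppppppppp--------------wwwwwww-----------
  1 ---------------wwwwwwwwRRRRRRRRRRRR-----------ppppppppppppp-------------wwwwwww-----------
  2 ---------------wwwwwwwwRRRRRRRRRRRRR----------pppppppppppppp------------wwwwwww-----------
  3 ---------------wwwwwwwwRRRRRRRRRRRRR---------ppppppppppppppp------------wwwwww------------
  4 ---------------wwwwwwwwRRRRRRRRRRRRR---------ppppppppppppppp------------wwwwww------------
  5 ---R-----------wwwwwwwwRRRRRRRRRRRRR---------pppppppppppppppp-----------wwwwww------------
  6 ---------------wwwwwwwwRRRRRRRRRRRRR---------pppppppppppppppp--R--------wwwwww------------
  7 ---------------wwwwwwwRRRRRRRRRRRRRR---------pppppppppppppppp-----------wwwwww------------
  8 ---------------wwwwwwwRRRRRRRRRRRRRR
[... 1729 characters left out ...]
---------wwwwwwRwwwwwww------------
 27 -----------------------RRRRRRRRRRRRR--------------------------R---------------------------
 28 -----------------------RRRRRRRRRRRRR------------------------------------------------------
 29 -----------------------RRRRRRRRRRRRR------------------------------------------------------
 30 -----------------------RRRRRRRRRRRRR------------------------------------------------------
 31 -----------------------RRRRRRRRRRRRR------------------------------------------------------
 32 -------R---------------RRRRRRRRRRRRR------------------------------------------------------
 33 R----------------------RRRRRRRRRRRRR------------------------------------------------------
```

Wrist depth map: hook square around the post head (cols 300-363, wire rows 19-26, post cols 330-346). Lowering.

step_arm(moves=[[0,0,5,0,0,0,15],[0,0,10,0,0,0,15],[0,0,14,0,0,0,15],[0,0,15,0,0,0,15],[0,0,15,0,0,0,15]])

```text
clock: 16.3
tcp_pos: [0.5835, -0.2279, 0.0862]
orientation: [-2.265, -2.17, -0.004]
contact_force: [-0.2, 6.5, -0.4]
grip_width: 0.0221
gripper_force: 88.9
```

```bash
cat >> h.py <<'E'
def hmap(x0,x1,txt=True,u0=285,u1=375,v1=34):
    f=frame('wrist');W=wworld(f)
    m=((W[...,2]>.0865)&(W[...,2]<.115)&(W[...,0]>x0)&(W[...,0]<x1)&(W[...,1]<.0)&(W[...,1]>-.14)).astype(np.uint8)
    n,l,s,c=cv2.connectedComponentsWithStats(m,connectivity=8)
    for i in range(1,n):
        if s[i,4]>8:
            Q=W[l==i];print(s[i],Q.min(0).round(4),np.median(Q,0).round(4),Q.max(0).round(4))
    if txt:
        for v in range(0,v1,2): print('%3d '%v+''.join('R' if W[v,u,2]>.1 else 'p' if W[v,u,2]>.0925 else 'w' if W[v,u,2]>.0865 else '-' if W[v,u,2]>.078 else '.' for u in range(u0,u1)))
E
python3 - <<'E'
from h import *
rel(PA);hmap(.565,.64)
E
```

```text
out 9.7 lat -10.5 tcpz 86.2 F [-0.2  6.5 -0.4] out -6.5
[ 300    0   64   76 1603] [ 0.5819 -0.14    0.089 ] [ 0.5883 -0.117   0.1114] [ 0.6102 -0.1021  0.1146]
[332   0  16   8  70] [ 0.5962 -0.1061  0.0865] [ 0.5991 -0.105   0.0946] [ 0.6027 -0.1034  0.0968]
  0 ---------------wwwwwwwwRRRRRRRRRRRR------------pppppppppppppppp---------wwwpwww-----------
  2 ---------------wpwwwwwwRRRRRRRRRRRRR-------------pppppppppppp-----------wwwwwww-----------
  4 ---------------wpppwwpwRRRRRRRRRRRRR--------------wwppppwp--------------wwwpwww-----------
  6 ---------------wwppppwwRRRRRRRRRRRRR------R---------ww-w----------------wpwwww------------
  8 ---------------ppwpwpwRRRRRRRRRRRRRR------------------------------------wwwwww------------
 10 ---------------ppwwppwRRRRRRRRRRRRRR------------------------------------wpwwwww-----------
 12 ----------R----wwpwpwwRRRRRRRRRRRRRR------------------------------------pwwwwww-----------
 14 ---------------wpwppwwRRRRRRRRRRRRRR-------------------------------------wwwwpw-----------
 16 ---------------wwwppwwRRRRRRRRRRRRRR----------------------R-------------wpwwwww-----------
 18 ---------------pwpppppRRRRRRRRRRRRRR------------------------------------wwwwwww-----------
 20 ---------------wwwwwpwRRRRRRRRRRRRRRwwwpwpwppwpppppwpwwpwpwppwwwwwwpwwwwpwwpwww-----------
 22 ---------------wwwwwppRRRRRRRRRRRRRRpwwpwwwwwpwpwwRpwppwwwpwwwpppwwwwwpwppwpww------------
 24 ------------------wwwwRRRRRRRRRRRRRRwwpwwwpwwwwwwwwwwwwwwwpwpwwppwppwpwRpwwwwww-----------
 26 ----------------------RRRRRRRRRRRRRR----------------------R-----wwwwwwwwwwwww-------------
 28 -----------------------RRRRRRRRRRRRR------------------------------------------------------
 30 .....-.....-.-.........RRRRRRRRRRRRR...................-.--......-....-..-..--------------
 32 .......................RRRRRRRRRRRRR......................................................
```

step_arm(moves=[[0,0,1.5,0,0,0,15],[0,0,2.5,0,0,0,15],[0,0,2.5,0,0,0,15]])

```text
clock: 16.65
tcp_pos: [0.5838, -0.2281, 0.0844]
orientation: [-2.265, -2.171, -0.005]
contact_force: [-1.7, 7.0, 4.0]
grip_width: 0.0217
gripper_force: 89.6
```

Run:
```python
from h import *
rel(PA);f=frame('wrist');W=wworld(f);print(np.median(W[20:25,330:355,2]),np.median(W[0:20,302:306,2]),np.median(W[4:20,358:362,2]),np.median(W[0:3,336:344,2]))
```

```text
out 9.9 lat -10.1 tcpz 84.4 F [-1.7  7.   4. ] out -7.0
0.09168032404459282 0.09180987412375141 0.09186649747088796 0.09516412630800408
```

step_arm(moves=[[3,0,0,0,0,0,15],[6,0,0,0,0,0,15],[9,0,0,0,0,0,15],[11,0,0,0,0,0,15],[11,0,0,0,0,0,15]])

```text
clock: 17.2
tcp_pos: [0.5847, -0.2189, 0.0848]
orientation: [2.27, 2.172, 0.003]
contact_force: [0.2, -0.8, 4.7]
grip_width: 0.0224
gripper_force: 89.6
```

Run:
```python
from h import *
rel(PA);hmap(.565,.64)
```

```text
out 0.7 lat -9.5 tcpz 84.8 F [ 0.2 -0.8  4.7] out 0.8
[ 300    0   65  100 2175] [ 0.5833 -0.14    0.0891] [ 0.5897 -0.1096  0.1109] [ 0.6115 -0.0937  0.1142]
  0 ---------------wwwwpwwwRRRRRRRRRRRRR-------------------------------------wwwwww----.......
  2 ---------------wwwppwwwRRRRRRRRRRRRR-------------------------------------wwwwww-----------
  4 ---------------wwwpwwwwRRRRRRRRRRRRR------------------------------R------wwpwww-----------
  6 ---------------wwwwwwwwRRRRRRRRRRRRR------------pppppppppp---------------wwwwww-----------
  8 ---------------wwwpwwwRRRRRRRRRRRRRR----------pppppppppRppppp-----------wwwwwww-----------
 10 ---------------wwwpwwwRRRRRRRRRRRRRR-------R-ppppppppppppppppp----------wwwwwwww----------
 12 ---------------wpwpwwwRRRRRRRRRRRRRR--------ppppppppppppppppppp---------wwwpwpww----------
 14 ---------------wpwwwwwRRRRRRRRRRRRRR--------ppppppppppppppppppp----------wwwwwww----------
 16 ---------------wpwppwwRRRRRRRRRRRRRR---------ppppppppppppppppp-----------wwwwpw-----------
 18 ---------------pwwwwwwRRRRRRRRRRRRRR----------pppppppppppppppp-----------wwwwww-----------
 20 ---------------wppwwwwRRRRRRRRRRRRRRwwwpppwwwppppppppppppppwwpwwwwwwwwwwwwwwwww-----------
 22 ---------------wwwpwwwRRRRRRRRRRRRRRwwwwwwpwwwwpwwwwpppwwwpwppwwwwwppwwwwwwwwww-----------
 24 -----------------wwwwwRRRRRRRRRRRRRRwwpwwwwwpwwwwwwwwwpwpwwwwwwwwwwwwwwwwwwwwwpw----------
 26 ----------------------RRRRRRRRRRRRRR----------------------------wwwwwwwwwwwwwR------------
 28 ----------------------RRRRRRRRRRRRRR------------------------------------------------------
 30 -----------------------RRRRRRRRRRRRR------------------------------------------------------
 32 -----------------------RRRRRRRRRRRRR------------------------------------------------------
```

step_arm(moves=[[4,0,-0.5,0,0,0,15],[8,0,-0.5,0,0,0,15],[12.5,0,-0.5,0,0,0,15],[12.5,0,-0.5,0,0,0,15],[12.5,0,-0.5,0,0,0,15]])

```text
clock: 17.75
tcp_pos: [0.5848, -0.2037, 0.0844]
orientation: [-2.264, -2.172, -0.004]
contact_force: [0.7, 1.9, 3.5]
grip_width: 0.0222
gripper_force: 89.5
```

Run:
```python
from h import *
rel(PA);hmap(.565,.64,v1=54)
```

```text
out -14.6 lat -10.3 tcpz 84.4 F [0.7 1.9 3.5] out -1.9
[ 301    0   66  140 2941] [ 0.5833 -0.14    0.0889] [ 0.5892 -0.1049  0.1106] [ 0.6119 -0.0781  0.114 ]
  0 .................wwwwwwRRRRRRRRRRRR...................R...................................
  2 ......R..........wwwwwwRRRRRRRRRRRRR......................................................
  4 .................wwwpwwRRRRRRRRRRRRR......................................................
  6 .................wwwwwwRRRRRRRRRRRRR.......R..............................................
  8 .................wwwwwRRRRRRRRRRRRRR......................................................
 10 .................wwwwwRRRRRRRRRRRRRR......................................................
 12 .................wwwwwRRRRRRRRRRRRRR......................................................
 14 .................wwwwwRRRRRRRRRRRRRR......................................................
 16 .................wwwwwRRRRRRRRRRRRRR......................................................
 18 .................wpwwwRRRRRRRRRRRRRR....................................R....ww..
[... 924 characters left out ...]
ppp-----------------wwwwwww--------
 40 ----------------RwwwwwwRRRRRRRRRRRRR-------------ppppppppppppp-------------wwwwwww--------
 42 ------------------wwwwwRRRRRRRRRRRRRR----------pppppppppppppppp------------wwwwpww--------
 44 --------------R--wwppwpRRRRRRRRRRRRRR----------ppppppppppppppppp----------wwpwpwRw--------
 46 -----------------wwwwwwRRRRRRRRRRRRRR---------pppppppppppppppppp----------wwwwppww--------
 48 -----------------wwwpwwRRRRRRRRRRRRRR----------pppppppppppppppppp----------wwwwwww--------
 50 -----------------wwRpwwRRRRRRRRRRRRRR----------ppppppppppppppppp-----------wwpwww---------
 52 -----------------wwwwwpRRRRRRRRRRRRRRwwwwwwwwpwwpppppppppppppppwwwwwwwwRwwwwwwwww---------
```

step_arm(moves=[[1,0.5,-5,0,0,0,15],[1,0.5,-12,0,0,0,15],[1,0.5,-22,0,0,0,15],[1,0.5,-35,0,0,0,15],[1,0.5,-35,0,0,0,15]])

```text
clock: 18.3
tcp_pos: [0.5865, -0.2053, 0.1221]
orientation: [2.268, 2.172, 0.006]
contact_force: [1.0, -0.0, -0.5]
grip_width: 0.0221
gripper_force: 88.8
```

Run:
```python
from h import *
rel(PA);hmap(.565,.64,v1=60)
t=tcp_for_pin([.4915-.0065,-.0365]);print(t)
plan([(*t,.125,-2.63),(*t,.079,-2.63)])
```

```text
out -13.0 lat -8.4 tcpz 122.1 F [ 1.  -0.  -0.5] out -0.0
[320   0  18  11 121] [ 0.5952 -0.0734  0.0867] [ 0.5991 -0.0695  0.0919] [ 0.6049 -0.0682  0.0951]
[301  13   7  53 283] [ 0.5833 -0.1058  0.0891] [ 0.5855 -0.0925  0.0915] [ 0.5873 -0.0745  0.0936]
[322  34  31  33 431] [ 0.5947 -0.1073  0.0895] [ 0.6034 -0.1024  0.0923] [ 0.612  -0.0885  0.0971]
  0 .......................RRRRRRRRRRRRppppppppppppppppp....................................--
  2 .............R.........RRRRRRRRRRRRRwwpwppwwpppwwwpww...................................--
  4 .......................RRRRRRRRRRRRRwwwwwwwwwwwwwwww....................................--
  6 ..............R........RRRRRRRRRRRRRwwwwwwwww--..........................................-
  8 ......................RRRRRRRRRRRRRRwwwww................................................-
 10 ......................RRRRRRRRRRRRRRw...................................................--
 12 ......................RRRRRRRRRRRRRR....................................................--
 14 ..................R.wwRRRRRRRRRRRRRR.....................................
[... 1620 characters left out ...]
------------
 50 ----------------wpwwRw-RRRRRRRRRRRRRR---------pp--------------wwwpww----------------------
 52 ----------------wwwwww-RRRRRRRRRRRRRR----pppppppppp-----------wwwww-----------------------
 54 ----------------wpwwww-RRRRRRRRRRRRRR---pppppppppppppp---------wpwp-----------------------
 56 ----------------wwwpww-RRRRRRRRRRRRRR--ppppppppppppppp-------wwwpww-----------------------
 58 ----------------wwpwpp-RRRRRRRRRRRRRR---pppppppppppppp--------wwpww-----------------------
[ 0.47962052 -0.15357108]
t 18.35 tcp [ 0.5861 -0.2049  0.1212] rv [-2.2688 -2.173  -0.0054] w 0.0223 F [-0.2 -0.2 -1.5]
[46.7, -108.6, -4.0, 0.0023, -0.0025, 0.0028]
[46.6, -108.7, 42.0, 0.0023, -0.0025, 0.0028]
```

step_arm(moves=[[20,-48,-4,0,0,0.003,15],[46.7,-95,-4,0,0,0.003,15],[46.7,-108.6,-4,0,0,0.003,15],[46.7,-108.6,-4,0,0,0.003,15],[46.7,-108.6,-4,0,0,0.003,15]])

```text
clock: 18.85
tcp_pos: [0.4794, -0.1531, 0.1242]
orientation: [-2.271, -2.169, -0.005]
contact_force: [0.4, 0.5, -2.0]
grip_width: 0.0224
gripper_force: 88.9
```

Run:
```python
from h import *
rel(PC);print(pin())
f=frame('wrist');W=wworld(f)
t=tcp_for_pin([.4850,-.0365])
plan([(*t,.125,-2.63),(*t,.079,-2.63)])
```

```text
out -60.4 lat -6.4 tcpz 124.2 F [ 0.4  0.5 -2. ] out -0.5
[ 0.48477711 -0.0360503   0.12188279]
t 18.9 tcp [ 0.4801 -0.1535  0.1243] rv [-2.2713 -2.1694 -0.0046] w 0.0222 F [ 0.4 -0.5 -1.4]
[-0.1, -0.5, -0.7, 0.0015, -0.0026, -0.0]
[-0.2, -0.5, 45.3, 0.0015, -0.0026, -0.0]
```

Good. Descend and pull as before.

step_arm(moves=[[0,-0.5,20,0,0,0,15],[0,-0.5,38,0,0,0,15],[0,-0.5,45,0,0,0,15],[0,-0.5,45,0,0,0,15],[-8,-0.7,45,0,0,0,15],[-16,-1,45,0,0,0,15],[-20,-1.2,45,0,0,0,15],[-20,-1.2,45,0,0,0,15]])

```text
clock: 19.7
tcp_pos: [0.4769, -0.1741, 0.0794]
orientation: [-2.273, -2.167, -0.004]
contact_force: [-0.2, 0.5, -0.6]
grip_width: 0.022
gripper_force: 88.9
```

step_arm(moves=[[-4,-0.3,-6,0,0,0,15],[-8,-0.6,-14,0,0,0,15],[-12,-0.9,-22,0,0,0,15],[-16,-1.2,-22,0,0,0,15],[-16,-1.2,-22,0,0,0,15]])

```text
clock: 20.2
tcp_pos: [0.4749, -0.1892, 0.1012]
orientation: [-2.271, -2.168, -0.004]
contact_force: [0.4, 2.3, -1.7]
grip_width: 0.0221
gripper_force: 88.8
```

Run:
```python
from h import *
rel(PC)
```

```text
out -24.1 lat -9.2 tcpz 101.2 F [ 0.4  2.3 -1.7] out -2.3
```

step_arm(moves=[[-8,0,0,0,0,0,15],[-16,-0.2,0,0,0,0,15],[-24,-0.5,0,0,0,0,15],[-30,-0.5,0,0,0,0,15],[-35.5,-0.5,0,0,0,0,15],[-35.5,-0.5,0,0,0,0,15],[-35.5,-0.5,0,0,0,0,15]])

```text
clock: 20.9
tcp_pos: [0.4722, -0.2239, 0.1002]
orientation: [-2.269, -2.167, -0.004]
contact_force: [0.5, 6.6, -2.7]
grip_width: 0.0221
gripper_force: 88.8
```

Run:
```python
from h import *
rel(PC);hmap(.45,.53)
```

```text
out 10.6 lat -10.3 tcpz 100.2 F [ 0.5  6.6 -2.7] out -6.6
[302   0   7  25 126] [ 0.4721 -0.1102  0.1038] [ 0.4733 -0.1038  0.1059] [ 0.475  -0.0979  0.1083]
[328   0  17  13 179] [ 0.4842 -0.1012  0.0876] [ 0.4879 -0.0983  0.0948] [ 0.4919 -0.0948  0.0969]
[321   0  46  26 410] [ 0.4801 -0.1116  0.1033] [ 0.4943 -0.1094  0.1057] [ 0.5005 -0.0984  0.1078]
  0 -----------------RRRRRRRRRRRRRRRRRR---------pppppppppppppp----------------RRRRRRR---------
  2 -----------------RRRRRRRRRRRRRRRRRRR--------ppppppppppppppp---------------RRRRRRR---------
  4 -----------------RRRRRRRRRRRRRRRRRRR-------pppppppppppppppp---------------RRRRRR----------
  6 -----------------RRRRRRRRRRRRRRRRRRR-------ppppppppppppppppp--------------RRRRRR----------
  8 -----------------RRRRRRRRRRRRRRRRRRR--------ppppppppppppppp---------------RRRRRR----------
 10 -----------------RRRRRRRRRRRRRRRRRRR----------ppppppppppp-----------------RRRRRRR---------
 12 -----------------RRRRRRRRRRRRRRRRRRR------------wppwww---------------------RRRRRR---------
 14 -----------------RRRRRRRRRRRRRRRRRRR-------------------------------------
[... 172 characters left out ...]
-------------------RRRRRRR---------
 20 ------------------RRRRRRRRRRRRRRRRRRRRRRRRRRRRRRRRRRRRRRRRRRRRRRRRRRRRRRRRRRRRRRR---------
 22 ------------------RRRRRRRRRRRRRRRRRRRRRRRRRRRRRRRRRRRRRRRRRRRRRRRRRRRRRRRRRRRRRRRR--------
 24 -------------------RRRRRRRRRRRRRRRRRRRRRRRRRRRRRRRRRRRRRRRRRRRRRRRRRRRRRRRRRRRRRR---------
 26 -----------------------RRRRRRRRRRRRR---------R--------------------------------------------
 28 -----------------------RRRRRRRRRRRRR------R-----------------------------------------------
 30 -----------------------RRRRRRRRRRRRR---------------------R--------------------------------
 32 -----------------------RRRRRRRRRRRRR------------------------------------------------------
```

Same picture as spring 1; lower until rail contact, relax, back out.

step_arm(moves=[[0,0,6,0,0,0,15],[0,0,12,0,0,0,15],[0,0,15.5,0,0,0,15],[0,0,16.5,0,0,0,15],[0,0,16.5,0,0,0,15]])

```text
clock: 21.45
tcp_pos: [0.4725, -0.2238, 0.0842]
orientation: [-2.269, -2.167, -0.004]
contact_force: [-0.2, 7.0, 4.5]
grip_width: 0.0223
gripper_force: 89.8
```

Run:
```python
from h import *
rel(PC);f=frame('wrist');W=wworld(f);print(np.median(W[20:24,330:355,2]),np.median(W[0:3,332:342,2]))
```

```text
out 10.4 lat -10.1 tcpz 84.2 F [-0.2  7.   4.5] out -7.0
0.09182167552534792 0.09249182850329632
```

step_arm(moves=[[3,0,0,0,0,0,15],[6,0,0,0,0,0,15],[9,0,0,0,0,0,15],[11,0,0,0,0,0,15],[11,0,0,0,0,0,15]])

```text
clock: 22.0
tcp_pos: [0.4737, -0.2143, 0.0847]
orientation: [-2.273, -2.169, -0.003]
contact_force: [1.1, 0.6, 4.4]
grip_width: 0.0224
gripper_force: 89.7
```

Run:
```python
from h import *
rel(PC);hmap(.45,.53)
```

```text
out 1.0 lat -9.2 tcpz 84.7 F [1.1 0.6 4.4] out -0.6
[ 302    0   65  112 2288] [ 0.4735 -0.14    0.0895] [ 0.4788 -0.1084  0.111 ] [ 0.5018 -0.0896  0.1145]
  0 -----------------wppwpwRRRRRRRRRRRR---------------------------------------wwwwwww---------
  2 -----------------wwwwwwRRRRRRRRRRRRR------------------R-------------------wwwwwww---------
  4 -----------------wpwpwwRRRRRRRRRRRRR-------R-----pp-----------------------wwwRwwp---------
  6 -----------------ppwppwRRRRRRRRRRRRR---------ppppppppppp------------------wwwwwww---------
  8 -----------------wwwwwRRRRRRRRRRRRRR-------pppppppppppppppp---------------wwwwwwww--------
 10 ----------R------wpwpwRRRRRRRRRRRRRR-------Rpppppppppppppppp--------------wwwwwwww--------
 12 -----------------wwpwwRRRRRRRRRRRRRR------ppppppRppRpppppppp---------------wwwwww---------
 14 -----------------wwwppRRRRRRRRRRRRRR------pppppppppppppppppp---------------wpwwww---------
 16 -----------------wwppwRRRRRRRRRRRRRR------pppppppppppppppppp---------------wwppww---------
 18 -----------------wpwwwRRRRRRRRRRRRRR--------ppppppppppppppp----------------wwpwww---------
 20 -----------------wwpppRRRRRRRRRRRRRRwwpwwwwppppppppppppppwppwwpwpwwwpwwwwwwwwpwww---------
 22 -----------------wwwppRRRRRRRRRRRRRRwwpppwpwwwwwwwppwwwwpwpwpwwwppwwwwpwpwwwwwwwwp---R----
 24 -------------------wwwRRRRRRRRRRRRRRwwwwwpwwwwwwwwwwwwwwwpwwwwwwwwwwwwwwwwwwwwwwww--------
 26 ----------------------RRRRRRRRRRRRRR------------------------------------------------------
 28 ----------------------RRRRRRRRRRRRRR---------------R--------------------------------------
 30 ----------------------RRRRRRRRRRRRRR------------------------------------------------------
 32 ----------------------RRRRRRRRRRRRRR------------------------------------------------------
```

Seated. Back the pin in, then up.

step_arm(moves=[[4,0,-0.5,0,0,0,15],[8,0,-0.5,0,0,0,15],[12.5,0,-0.5,0,0,0,15],[12.5,0,-0.5,0,0,0,15],[12.5,0,-0.5,0,0,0,15]])

```text
clock: 22.55
tcp_pos: [0.4739, -0.1993, 0.0845]
orientation: [-2.268, -2.169, -0.005]
contact_force: [0.6, 1.8, 3.7]
grip_width: 0.0223
gripper_force: 89.5
```

step_arm(moves=[[1,0.5,-5,0,0,0,15],[1,0.5,-12,0,0,0,15],[1,0.5,-22,0,0,0,15],[1,0.5,-35,0,0,0,15],[1,0.5,-50,0,0,0,15],[1,0.5,-50,0,0,0,15],[1,0.5,-50,0,0,0,15]])

```text
clock: 23.25
tcp_pos: [0.4745, -0.2, 0.1352]
orientation: [-2.271, -2.169, -0.005]
contact_force: [0.1, -0.0, -1.8]
grip_width: 0.0226
gripper_force: 88.9
```

Run:
```python
from h import *
rel(PC);hmap(.45,.53,v1=70,u0=280,u1=370)
print('back');plan([(.4456,-.4146,.14,-6.5)])
```

```text
out -13.4 lat -9.2 tcpz 135.2 F [ 0.1 -0.  -1.8] out 0.0
[320   0  19  19 266] [ 0.484  -0.0692  0.0865] [ 0.4884 -0.0634  0.0931] [ 0.4947 -0.057   0.0967]
[306  23   2  46  91] [ 0.4737 -0.1007  0.0902] [ 0.4746 -0.0864  0.0915] [ 0.4756 -0.0719  0.0942]
[322  39  32  32 399] [ 0.4831 -0.1025  0.0899] [ 0.493  -0.0982  0.0922] [ 0.5016 -0.0833  0.097 ]
  0 ---------.......R...........RRRRRRRRRRRRwwwwppppppwpppwppww...............................
  2 ---------...................RRRRRRRRRRRRRppppppppppppppppp................................
  4 ---------...................RRRRRRRRRRRRRpppwpppwppppppwppw...R...........................
  6 ---------...................RRRRRRRRRRRRRRppppppppppppppwww...............................
  8 --------...................RRRRRRRRRRRRRRppppppppppppppppp................................
 10 --------...................RRRRRRRRRRRRRRwwwwppwppppwpwwpww...............................
 12 --------...................RRRRRRRRRRRRRR-wwwwwwwwwwwwwwww................................
 14 --------...................RRRRRRRRRRRRRRwwwwwwRww........................
[... 2028 characters left out ...]
--------------wpRRRRRRRRRRRRRR--pppppppppppp------------wwwww-----------------
 60 --------------------------wwRRRRRRRRRRRRRR--pppppppRpppppp----------wwwww-----------------
 62 --------------------------wwRRRRRRRRRRRRRR--pppppppppppppp----------wwwww-----------------
 64 --------------------------wwRRRRRRRRRRRRRR--pppppppppppp------------wwpwww----------------
 66 ------------------------R-wwRRRRRRRRRRRRRRwwpwppppppppwppwwwwpwppwwwwwwwww----------------
 68 ---------------------------pRRRRRRRRRRRRRRwwwwpwwwwwpwwwwppwppwwwwwpwwwwww----------------
back
t 23.3 tcp [ 0.4741 -0.1999  0.1347] rv [-2.2701 -2.1683 -0.0034] w 0.0221 F [ 0.7  0.2 -1.4]
[-215.8, -18.6, -6.0, -0.0003, -0.0032, 0.0676]
```

step_arm(moves=[[-50,-4,-6,0,0,0.068,15],[-100,-9,-6,0,0,0.068,15],[-150,-14,-6,0,0,0.068,15],[-195,-18,-6,0,0,0.068,15],[-215.8,-18.6,-6,0,0,0.068,15],[-215.8,-18.6,40,0,0,0.068,15],[-215.8,-18.6,85,0,0,0.068,15],[-215.8,-18.6,105,0,0,0.068,15]])

```text
clock: 24.1
tcp_pos: [0.4434, -0.4122, 0.0243]
orientation: [-2.338, -2.085, -0.001]
contact_force: [0.0, 0.5, -1.2]
grip_width: 0.0221
gripper_force: 88.9
```

step_arm(moves=[[0,0,0,0,0,0,15],[0,0,0,0,0,0,15]])

```text
clock: 24.3
tcp_pos: [0.4455, -0.4146, 0.029]
orientation: [-2.342, -2.089, -0.002]
contact_force: [1.4, -0.6, -0.2]
grip_width: 0.0224
gripper_force: 88.9
```

Run:
```python
from h import *
plan([(.4456,-.4146,.0088,-6.5)])
```

```text
t 24.3 tcp [ 0.4455 -0.4146  0.029 ] rv [-2.3424e+00 -2.0889e+00 -2.2000e-03] w 0.0224 F [ 1.4 -0.6 -0.2]
[-0.0, 0.2, 20.2, -0.0013, -0.0031, -0.0009]
```

step_arm(moves=[[0,0,8,0,0,0,15],[0,0,16,0,0,0,15],[0,0,20.4,0,0,0,15],[0,0,20.4,0,0,0,15],[0,0,20.4,0,0,0,15]])

```text
clock: 24.8
tcp_pos: [0.4459, -0.4144, 0.0088]
orientation: [-2.343, -2.09, -0.003]
contact_force: [-0.4, 0.6, -1.7]
grip_width: 0.0219
gripper_force: 89.0
```

step_arm(moves=[[0,0,0.8,0,0,0,15],[0,0,1,0,0,0,15],[0,0,1,0,0,0,15]])

```text
clock: 25.1
tcp_pos: [0.4459, -0.4144, 0.0086]
orientation: [-2.343, -2.09, -0.004]
contact_force: [-2.4, 1.9, 8.3]
grip_width: 0.022
gripper_force: 90.3
```

step_arm(moves=[[0,0,0,0,0,0,30],[0,0,0,0,0,0,45],[0,0,0,0,0,0,60],[0,0,0,0,0,0,60],[0,0,-40,0,0,0,60],[0,0,-90,0,0,0,60],[0,0,-140,0,0,0,60],[0,0,-190,0,0,0,60]])

```text
clock: 25.9
tcp_pos: [0.4454, -0.4147, 0.1995]
orientation: [-2.343, -2.089, -0.003]
contact_force: [0.1, -1.0, -0.1]
grip_width: 0.06
gripper_force: 0.0
```

Run:
```python
from h import *
f=frame('wrist');W=wworld(f)
m=(W[...,2]>.02)&(W[...,2]<.05)&(W[...,1]<-.25)&(W[...,0]>.38)&(W[...,0]<.55);Q=W[m];print(m.sum(),Q.min(0).round(4),Q.max(0).round(4),np.percentile(Q[:,2],[50,90]))
plan([(.557,.20,.22,0)])
```

```text
2133 [ 0.4292 -0.4724  0.0201] [ 0.461  -0.2953  0.0367] [0.02911643 0.03393612]
t 25.95 tcp [ 0.4482 -0.4186  0.208 ] rv [2.3389 2.0836 0.007 ] w 0.0595 F [ 2.3 -3.   6.2]
[627.0, 37.0, -13.4, 0.0097, 0.0034, -0.1153]
```

step_arm(moves=[[640,110,-15,0,0,-0.115,60],[640,110,-15,0,0,-0.115,60],[640,110,-15,0,0,-0.115,60],[640,110,-15,0,0,-0.115,60],[640,110,-15,0,0,-0.115,60],[640,110,-15,0,0,-0.115,60],[640,110,-15,0,0,-0.115,60],[640,110,-15,0,0,-0.115,60]])

```text
clock: 26.75
tcp_pos: [0.5581, -0.0291, 0.2082]
orientation: [-2.219, -2.221, -0.004]
contact_force: [1.3, -0.8, 0.2]
grip_width: 0.0599
gripper_force: 0.0
```

Run:
```python
from h import *
plan([(.557,.20,.20,0)])
```

```text
t 26.75 tcp [ 0.5581 -0.0291  0.2082] rv [-2.219  -2.221  -0.0039] w 0.0599 F [ 1.3 -0.8  0.2]
[229.1, -0.9, 9.0, 0.0003, -0.0032, 0.0009]
```

step_arm(moves=[[50,0,5,0,0,0,60],[100,0,9,0,0,0,60],[150,0,9,0,0,0,60],[200,0,9,0,0,0,60],[229,0,9,0,0,0,60],[229,0,9,0,0,0,60],[229,0,9,0,0,0,60],[229,0,9,0,0,0,60]])

```text
clock: 27.55
tcp_pos: [0.5578, 0.196, 0.1998]
orientation: [-2.222, -2.219, -0.002]
contact_force: [-0.3, -0.0, 0.7]
grip_width: 0.0602
gripper_force: 0.0
```

Run:
```python
from h import *
f=frame('wrist');W=wworld(f);im=f['image']
m=((abs(W[...,2]-.063)<.003)&(im.max(2)<90)&(W[...,1]>.2)&(W[...,1]<.28)&(abs(W[...,0]-.557)<.03));Q=W[m]
print(m.sum(),(Q.min(0)+Q.max(0))/2,np.ptp(Q,axis=0))
c=Q[:,:2].mean(0);print(c)
plan([(c[0],c[1],.12,0),(c[0],c[1],.038,0)])
```

```text
288 [0.55819333 0.23900315 0.06259041] [0.0181492  0.01651963 0.00496998]
[0.5581516  0.23877649]
t 27.6 tcp [0.5579 0.1958 0.1998] rv [-2.2223 -2.2182 -0.0026] w 0.06 F [-0.3  0.1 -0.4]
[42.7, 0.2, 79.9, -0.0, -0.0024, -0.0018]
[42.5, 0.2, 161.9, -0.0, -0.0024, -0.0018]
```

step_arm(moves=[[42.5,0.2,50,0,0,0,60],[42.5,0.2,80,0,0,0,50],[42.5,0.2,125,0,0,0,50],[42.5,0.2,161,0,0,0,50],[42.5,0.2,161,0,0,0,50],[42.5,0.2,161,0,0,0,10],[42.5,0.2,161,0,0,0,10],[42.5,0.2,161,0,0,0,10]], grip_force=60)

```text
clock: 28.4
tcp_pos: [0.5577, 0.2411, 0.0415]
orientation: [-2.218, -2.22, -0.004]
contact_force: [-5.5, -0.8, 5.8]
grip_width: 0.0156
gripper_force: 58.4
```

step_arm(moves=[[0,0,0,0,0,0,10],[-4,0,0,0,0,0,10],[-4,0,0,0,0,0,10]])

```text
clock: 28.7
tcp_pos: [0.5575, 0.2378, 0.0415]
orientation: [-2.217, -2.22, -0.006]
contact_force: [-5.9, 1.4, 5.0]
grip_width: 0.0155
gripper_force: 58.4
```

step_arm(moves=[[4,0,0,0,0,0,10],[10,0.3,0,0,0,0,10],[16,0.5,0,0,0,0,10],[22,0.7,0,0,0,0,10],[26,0.8,0,0,0,0,10],[26,0.8,0,0,0,0,10],[26,0.8,0,0,0,0,10]])

```text
clock: 29.4
tcp_pos: [0.5583, 0.2537, 0.0411]
orientation: [2.225, 2.215, -0.01]
contact_force: [-7.6, -19.9, 12.7]
grip_width: 0.0158
gripper_force: 59.6
```

step_arm(moves=[[-9,0,0,0,0,0,10],[-9,0,0,0,0,0,45],[-9,0,0,0,0,0,45],[-9,0,0,0,0,0,45],[-9,0,-50,0,0,0,60],[-9,0,-100,0,0,0,60],[-60,0,-158,0,0,0,60],[-60,0,-158,0,0,0,60]])

```text
clock: 30.2
tcp_pos: [0.5608, 0.2012, 0.201]
orientation: [2.221, 2.221, 0.012]
contact_force: [0.3, 0.2, -0.5]
grip_width: 0.0604
gripper_force: 0.0
```

Run:
```python
from h import *
f=frame('wrist');W=wworld(f);im=f['image']
m=((abs(W[...,2]-.063)<.003)&(im.max(2)<90)&(W[...,1]>.2)&(W[...,1]<.29)&(abs(W[...,0]-.557)<.03));Q=W[m]
print(m.sum(),(Q.min(0)+Q.max(0))/2,np.ptp(Q,axis=0),Q.mean(0))
g=frame('side');Wg=world(g)
m=((abs(Wg[...,2]-.126)<.004)&(abs(Wg[...,0]-.69)<.04)&(abs(Wg[...,1]-.1)<.04));print('knob',m.sum(),Wg[m].mean(0))
m=((abs(W[...,2]-.126)<.004)&(abs(W[...,0]-.69)<.04)&(abs(W[...,1]-.1)<.04));print('knobw',m.sum(),W[m].mean(0))
plan([(.6929,.1021,.19,0),(.6929,.1021,.0906,0)])
```

```text
280 [0.55905613 0.24996755 0.06226251] [0.01636737 0.01665472 0.00372478] [0.5587557  0.24974062 0.06214276]
knob 54 [0.6930265  0.10491466 0.1259004 ]
knobw 0 [nan nan nan]
t 30.3 tcp [0.5616 0.1998 0.2012] rv [2.2246 2.2167 0.0138] w 0.0599 F [ 0.2  0.4 -0.4]
[-97.3, 131.6, 11.5, 0.0069, -0.0054, -0.0036]
[-97.8, 130.9, 110.9, 0.0069, -0.0054, -0.0036]<stdin>:7: RuntimeWarning: Mean of empty slice.
  ret = um.true_divide(
```

Run:
```python
from h import *
A=cv2.imread('pics/side.png').astype(np.float32);N=load('side')['image'][:,:,::-1].astype(np.float32);S=cv2.imread('/tmp/s6.png')[:,:,::-1].astype(np.float32)
for n,I in(('start',A),('in',S),('now',N)):
    m=I.max(2)[270:315,310:340]<42; 
    k,l,s,c=cv2.connectedComponentsWithStats(m.astype(np.uint8));i=1+s[1:,4].argmax()
    w=np.clip(70-I.max(2)[270:315,310:340],0,None);print(n,s[i],c[i])
g=load('side')
for y in(.2503,.2343):print(y,proj(g,(.5575,y,.063)),proj(g,(.5575,y,.030)))
```

```text
start [11 19  8 14 98] [14.75510204 25.42857143]
in [12 14  8 15 83] [15.60240964 21.15662651]
now [11 18  8 14 95] [14.81052632 24.73684211]
0.2503 [325.19735808 289.97915737] [325.24700131 299.22173295]
0.2343 [325.86082512 284.47053708] [325.89721719 293.72243274]
```

Run:
```python
from h import *
A=cv2.imread('pics/side.png');N=np.ascontiguousarray(load('side')['image'][:,:,::-1]);S=np.ascontiguousarray(cv2.imread('/tmp/s6.png')[:,:,::-1])
up=lambda I:cv2.resize(I[265:320,305:345].astype(np.float32),None,fx=8,fy=8,interpolation=cv2.INTER_CUBIC)
t=up(A)[19*8-24+0:34*8+40+0,8*8:22*8]
for n,I in(('start',A),('in',S),('now',N)):
    dark=np.clip(60-up(I).max(2),0,60); td=np.clip(60-up(A).max(2),0,60)[15*8:38*8,9*8:21*8]
    r_=cv2.matchTemplate(dark,td,cv2.TM_CCORR_NORMED);_,v,_,p=cv2.minMaxLoc(r_);print(n,v,np.array(p)/8-[9,15], 'mm',-(p[1]/8-15)*16/5.5)
show()
```

```text
start 0.9999999403953552 [0. 0.] mm -0.0
in 0.9829267263412476 [ 1.125 -4.375] mm 12.727272727272727
now 0.9933789968490601 [ 0.125 -0.75 ] mm 2.1818181818181817
t 30.3 tcp [0.5616 0.1998 0.2012] rv [2.2246 2.2167 0.0138] w 0.0599 F [ 0.2  0.4 -0.4]
```

The side camera shows my release backed the bolt off: it stood at about 12.7 of 16 mm while I hooked the springs, and it is now about 2 mm short of drawn. I'll redo it properly: push the bolt fully in and release without backing off, then re-hook both springs.

Run:
```python
from h import *
plan([(.5580,.2485,.19,0),(.5580,.2485,.038,0)])
```

```text
t 30.3 tcp [0.5616 0.1998 0.2012] rv [2.2246 2.2167 0.0138] w 0.0599 F [ 0.2  0.4 -0.4]
[48.6, -3.8, 11.4, 0.0069, -0.0054, -0.0036]
[47.8, -4.9, 163.4, 0.0069, -0.0054, -0.0036]
```

step_arm(moves=[[48,-4,11,0.007,-0.005,0,60],[48,-4,11,0.007,-0.005,0,60],[48,-4.3,60,0.007,-0.005,0,60],[48,-4.6,110,0.007,-0.005,0,60],[48,-4.9,150,0.007,-0.005,0,50],[48,-4.9,163,0.007,-0.005,0,50],[48,-4.9,163,0.007,-0.005,0,50],[48,-4.9,163,0.007,-0.005,0,50]])

```text
clock: 31.1
tcp_pos: [0.5548, 0.2517, 0.0352]
orientation: [-2.218, -2.221, 0.007]
contact_force: [-0.1, 1.0, 0.8]
grip_width: 0.05
gripper_force: 0.0
```

step_arm(moves=[[0,0,0,0,0,0,10],[0,0,0,0,0,0,10],[0,0,0,0,0,0,10],[0,0,0,0,0,0,10],[-6,-0.2,0,0,0,0,10],[-12,-0.4,0,0,0,0,10],[-18,-0.6,0,0,0,0,10],[-20,-0.6,0,0,0,0,10]])

```text
clock: 31.9
tcp_pos: [0.557, 0.2371, 0.0367]
orientation: [-2.216, -2.222, -0.01]
contact_force: [6.5, 15.2, -4.2]
grip_width: 0.0161
gripper_force: 58.7
```

step_arm(moves=[[-2,0,0,0,0,0,10],[-2,0,0,0,0,0,10],[-2,0,0,0,0,0,10]])

```text
clock: 32.2
tcp_pos: [0.557, 0.2371, 0.0367]
orientation: [-2.213, -2.224, -0.012]
contact_force: [6.7, 15.7, -4.2]
grip_width: 0.0159
gripper_force: 58.7
```

step_arm(moves=[[0,0,0,0,0,0,25],[0,0,0,0,0,0,45],[0,0,0,0,0,0,50],[0,0,-50,0,0,0,60],[0,0,-100,0,0,0,60],[0,0,-150,0,0,0,60],[-50,0,-165,0,0,0,60],[-100,0,-165,0,0,0,60]])

```text
clock: 33.0
tcp_pos: [0.556, 0.1317, 0.2024]
orientation: [-2.216, -2.225, 0.001]
contact_force: [0.6, -0.9, -0.3]
grip_width: 0.0601
gripper_force: 0.0
```

```bash
cat >> h.py <<'E'
def bolt():
    A=cv2.imread('pics/side.png');N=np.ascontiguousarray(frame('side')['image'][:,:,::-1])
    up=lambda I:np.clip(60-cv2.resize(I[265:320,305:345].astype(np.float32),None,fx=8,fy=8,interpolation=cv2.INTER_CUBIC).max(2),0,60)
    _,v,_,p=cv2.minMaxLoc(cv2.matchTemplate(up(N),up(A)[120:304,72:168],cv2.TM_CCORR_NORMED));print('bolt mm',v,-(p[1]/8-15)*16/5.5)
E
python3 - <<'E'
from h import *
bolt();plan([(.4459,-.30,.21,-6.5)])
E
```

```text
bolt mm 0.9820577502250671 16.363636363636363
t 33.05 tcp [0.555  0.1189 0.2015] rv [ 2.2309  2.2104 -0.0109] w 0.06 F [-1.2 -9.3 -1.1]
[-419.9, -105.2, -5.7, -0.0038, 0.0058, 0.1042]
```

step_arm(moves=[[-560,-110,-8,-0.004,0.006,0.104,60],[-560,-110,-8,-0.004,0.006,0.104,60],[-560,-110,-8,-0.004,0.006,0.104,60],[-560,-110,-8,-0.004,0.006,0.104,60],[-560,-110,-8,-0.004,0.006,0.104,60],[-560,-110,-8,-0.004,0.006,0.104,60],[-560,-110,-8,-0.004,0.006,0.104,60],[-560,-110,-8,-0.004,0.006,0.104,60]])

```text
clock: 33.85
tcp_pos: [0.4763, -0.2631, 0.2061]
orientation: [-2.33, -2.099, -0.001]
contact_force: [1.2, -1.3, -0.5]
grip_width: 0.0599
gripper_force: 0.0
```

Run:
```python
from h import *
plan([(.4456,-.4144,.11,-6.5)])
```

```text
t 33.85 tcp [ 0.4763 -0.2631  0.2061] rv [-2.3301e+00 -2.0994e+00 -1.0000e-03] w 0.0599 F [ 1.2 -1.3 -0.5]
[-154.0, -14.5, 95.6, -0.0035, -0.004, 0.0094]
```

step_arm(moves=[[-50,-5,0,0,0,0,60],[-100,-10,20,0,0,0,60],[-154,-14.5,50,0,0,0,60],[-154,-14.5,95,0,0,0.009,60],[-154,-14.5,95,0,0,0.009,60],[-154,-14.5,95,0,0,0.009,60],[-154,-14.5,95,0,0,0.009,60]])

```text
clock: 34.55
tcp_pos: [0.4483, -0.4121, 0.112]
orientation: [-2.339, -2.093, -0.002]
contact_force: [-0.3, -0.3, 0.6]
grip_width: 0.0597
gripper_force: 0.0
```

```bash
cat >> h.py <<'E'
def puller():
    f=frame('wrist');W=wworld(f);im=f['image'].astype(int)
    for v in range(60,280,30):
        u=np.flatnonzero((W[v,:,2]>.02)&(W[v,:,2]<.045)&(W[v,:,0]>.38)&(W[v,:,0]<.53)&(W[v,:,1]<-.25))
        if len(u): print(v,u.min(),u.max(),W[v,(u.min()+u.max())//2].round(4))
    m=(W[...,2]>.02)&(W[...,2]<.045)&(W[...,0]>.38)&(W[...,0]<.53)&(W[...,1]<-.25);Q=W[m];print(Q.min(0),Q.max(0))
E
python3 - <<'E'
from h import *
puller();plan([(.4456,-.4144,.0086,-6.5)])
E
```

```text
60 309 315 [ 0.4581 -0.303   0.0349]
90 310 316 [ 0.4563 -0.3244  0.0338]
120 310 316 [ 0.454  -0.3456  0.0358]
150 310 316 [ 0.4515 -0.3667  0.0361]
180 300 327 [ 0.4487 -0.3906  0.0269]
210 299 328 [ 0.446  -0.4139  0.0285]
240 300 328 [ 0.4439 -0.439   0.0288]
270 301 328 [ 0.4408 -0.4659  0.0299]
[ 0.42947012 -0.47254098  0.02002652] [ 0.46078034 -0.29617731  0.03666103]
t 34.6 tcp [ 0.4487 -0.4122  0.1125] rv [-2.339  -2.094  -0.0028] w 0.0599 F [-0.   0.6 -0.4]
[-2.8, -2.8, 103.9, -0.0005, -0.0028, 0.003]
```

step_arm(moves=[[-2.6,-2.6,50,0,0,0.003,60],[-2.6,-2.6,90,0,0,0.003,60],[-2.6,-2.6,104,0,0,0.003,60],[-2.6,-2.6,104,0,0,0.003,60],[-2.6,-2.6,104,0,0,0.003,15],[-2.6,-2.6,104,0,0,0.003,15],[-2.6,-2.6,104,0,0,0.003,15],[-2.6,-2.6,104,0,0,0.003,15]], grip_force=90)

```text
clock: 35.4
tcp_pos: [0.4455, -0.4156, 0.0091]
orientation: [-2.345, -2.09, -0.003]
contact_force: [-0.7, 0.8, 8.9]
grip_width: 0.0227
gripper_force: 89.1
```

step_arm(moves=[[0,0,0,0,0,0,15],[0,0,-50,0,0,0,15],[0,0,-100,0,0,0,15],[0,0,-140,0,0,0,15],[40,5,-140,0,0,-0.068,15],[90,10,-140,0,0,-0.068,15],[140,15,-140,0,0,-0.068,15],[140,15,-140,0,0,-0.068,15]])

```text
clock: 36.2
tcp_pos: [0.4784, -0.2693, 0.1474]
orientation: [-2.256, -2.176, -0.008]
contact_force: [0.7, -0.1, -1.5]
grip_width: 0.0216
gripper_force: 88.7
```

Run:
```python
from h import *
rel(PC);f=frame('wrist');W=wworld(f);o=r.get_obs();Rm=R.from_rotvec(o['orientation']).as_matrix()
T=(W-o['tcp_pos'])@Rm*1000
for v in (60,120,189,192,195,198,201,204): print(v,T[v,315].round(1))
# target for C: out -13, lat -9
p=PC+U*(-.0135)+E_*(-.009);t=tcp_for_pin(p)
plan([(*t,.135,-2.63),(*t,.0845,-2.63)])
```

```text
out 55.7 lat -3.2 tcpz 147.4 F [ 0.7 -0.1 -1.5] out 0.1
60 [ 97.6   0.8 -25.6]
120 [ 74.9   0.8 -24.3]
189 [ 47.8   0.9 -23.6]
192 [ 45.2   0.8 -18.7]
195 [ 43.2   0.8 -16.3]
198 [ 40.2   0.8 -10.8]
201 [38.1  0.8 -8.4]
204 [ 37.3   0.8 -10.3]
t 36.25 tcp [ 0.4773 -0.2732  0.1477] rv [-2.2612 -2.1735 -0.0051] w 0.022 F [-0.3 -1.2 -0.8]
[73.0, -5.5, 13.2, -0.0015, -0.0059, 0.0063]
[72.7, -5.5, 63.7, -0.0015, -0.0059, 0.0063]
```

step_arm(moves=[[40,-3,13,0,-0.004,0.006,15],[72.5,-5.5,13,0,-0.004,0.006,15],[72.5,-5.5,13,0,-0.004,0.006,15],[72.5,-5.5,13,0,-0.004,0.006,15],[72.5,-5.5,13,0,-0.004,0.006,15]])

```text
clock: 36.75
tcp_pos: [0.4734, -0.2069, 0.1351]
orientation: [2.282, 2.159, -0.003]
contact_force: [0.5, 0.1, -1.3]
grip_width: 0.0221
gripper_force: 88.7
```

```bash
sed -i 's/\.1172/.1180/g' h.py
python3 - <<'E'
from h import *
rel(PC);f=frame('wrist');W=wworld(f);o=r.get_obs();Rm=R.from_rotvec(o['orientation']).as_matrix()
T=(W-o['tcp_pos'])@Rm*1000
for v in (60,192,195,198,201): print(v,T[v,315].round(1))
p=PC+U*(-.0135)+E_*(-.0088);t=tcp_for_pin(p)
plan([(*t,.115,-2.63),(*t,.0845,-2.63)])
E
```

```text
out -7.3 lat -8.8 tcpz 135.1 F [ 0.5  0.1 -1.3] out -0.1
60 [ 93.8   0.2 -25.6]
192 [ 41.6   0.1 -19.8]
195 [ 39.5   0.1 -17. ]
198 [ 36.3   0.1 -11. ]
201 [ 34.6   0.1 -10.1]
t 36.8 tcp [ 0.4734 -0.2069  0.135 ] rv [-2.2823 -2.1586  0.0033] w 0.0223 F [-0.4  0.4 -0.8]
[6.3, 1.1, 20.0, -0.0016, 0.0014, -0.0098]
[6.4, 1.2, 50.5, -0.0016, 0.0014, -0.0098]
```

step_arm(moves=[[7,0.3,0,0,0,-0.01,15],[7,0.3,15,0,0,-0.01,15],[7,0.3,30,0,0,-0.01,15],[7,0.3,42,0,0,-0.01,15],[7,0.3,50,0,0,-0.01,15],[7,0.3,51.5,0,0,-0.01,15],[7,0.3,51.5,0,0,-0.01,15]])

```text
clock: 37.5
tcp_pos: [0.4735, -0.1972, 0.0825]
orientation: [-2.266, -2.171, 0.004]
contact_force: [1.0, 2.4, -1.8]
grip_width: 0.0221
gripper_force: 88.6
```

```bash
sed -i 's/\.1180/.1172/g' h.py
python3 - <<'E'
from h import *
rel(PC);hmap(.45,.53,v1=66,u0=280,u1=370)
E
```

```text
out -16.2 lat -10.7 tcpz 82.5 F [ 1.   2.4 -1.8] out -2.5
[ 304    0   67  158 3109] [ 0.4736 -0.14    0.0894] [ 0.4784 -0.1005  0.108 ] [ 0.5019 -0.0727  0.1113]
  0 --......................wwwwwwRRRRRRRRRRRR................................................
  2 -..................R....wwwwpwRRRRRRRRRRRR................................................
  4 -.......................wwwwwwRRRRRRRRRRRR................................................
  6 -........................wwwppRRRRRRRRRRRR................................................
  8 -......................R.wwwwwRRRRRRRRRRRR................................................
 10 -........................wwwwpRRRRRRRRRRRR.....R...................................R......
 12 --.......................wwwwwRRRRRRRRRRRR................................................
 14 --.......................wwwwwRRRRRRRRRRRR................................................
 16 --.......................wwwwwRRRRRRRRRRRR................................................
 18 --.......................wpwwRRRRRRRRRRRRR....................................
[... 1497 characters left out ...]
pppppppppppppp---------------wwwwww
 52 -------------------------wpwpRRRRRRRRRRRRRR--------pppppppppppppppppp---------------pwwwww
 54 ---R-----------------R---wwwpRRRRRRRRRRRRRRpww-----ppppppppppppppppp---------------wwwwpww
 56 -------------------------wwwpRRRRRRRRRRRRRRppwwwpwpwppppppppppppppwppppwwwwwpwwwwpwwwwpwpw
 58 -------------------------wwwpRRRRRRRRRRRRRRpwwwpppppwwwppppppppppwwpwwwwwwpwpwwwwwwppwppwp
 60 --------------------------wwwRRRRRRRRRRRRRRwwwwwwpwwwwwwwwwwwpwwwpwwwwwwwpwwwwwwwwpwwwwwpp
 62 -----------------------------RRRRRRRRRRRRRR--------------------------------------------pw-
 64 -----------------------------RRRRRRRRRRRRRR-----------------------------------------------
```

step_arm(moves=[[0,0.8,-3,0,0,0,15],[0,0.8,-3,0,0,0,15],[-5,0.8,-3,0,0,0,15],[-10,0.8,-3,0,0,0,15],[-10,0.8,-3,0,0,0,15]])

```text
clock: 38.05
tcp_pos: [0.4741, -0.2094, 0.0861]
orientation: [-2.27, -2.171, 0.004]
contact_force: [-0.5, 0.9, -1.0]
grip_width: 0.0221
gripper_force: 88.7
```

Run:
```python
from h import *
rel(PC)
```

```text
out -4.0 lat -9.3 tcpz 86.1 F [-0.5  0.9 -1. ] out -0.9
```

step_arm(moves=[[2,0,1.8,0,0,0,15],[2,0,2.2,0,0,0,15],[-3,0,2.2,0,0,0,15],[-7,0,2.2,0,0,0,15],[-11,-0.3,2,0,0,0,15],[-15,-0.6,2,0,0,0,15],[-17.5,-0.8,2,0,0,0,15],[-17.5,-0.8,2,0,0,0,15]])

```text
clock: 38.85
tcp_pos: [0.4725, -0.2237, 0.0835]
orientation: [-2.264, -2.171, 0.002]
contact_force: [-0.1, 6.4, 4.3]
grip_width: 0.0222
gripper_force: 89.4
```

Run:
```python
from h import *
rel(PC);hmap(.45,.53)
```

```text
out 10.3 lat -10.5 tcpz 83.5 F [-0.1  6.4  4.3] out -6.4
[ 302    0   65   87 1744] [ 0.472  -0.14    0.0888] [ 0.4778 -0.1161  0.1108] [ 0.5001 -0.099   0.114 ]
[333   0  11   4  30] [ 0.4858 -0.1014  0.0866] [ 0.4875 -0.0998  0.0887] [ 0.4897 -0.0986  0.0957]
  0 -----------------wwwwwpwwRRRRRRRRRRRRR----------wppppppRppp----------------wwwwwww--------
  2 -----------------pwwppwpwRRRRRRRRRRRRR------------wwwwww-------------------wwwpwww--------
  4 -----------------wwwpwwwwRRRRRRRRRRRRR-------------------------------------wwwwwww--------
  6 -----------------wwpwwwwwRRRRRRRRRRRRR-------------------------------------Rwwwwww--------
  8 -----------------wwwwwpwwRRRRRRRRRRRRR-------------------------------------pwwwwww--------
 10 -----------------wwwpwwwwRRRRRRRRRRRRR-------------------------------------wwwwpww--------
 12 -----------------wpwwpwwwRRRRRRRRRRRRR--------------------------------------wwwwwp--------
 14 -----------------wwwwpwwwRRRRRRRRRRRRRwwwwwwwwwwwwpwwwwwwwwww---------------wwwwww--------
 16 -----------------wpwwwwpwRRRRRRRRRRRRRRwwpwwpwpwpwpwwwwwwwwpwwwwwwwwpwwwwwwwwwwwww--------
 18 ------------------wwwwwwRRRRRRRRRRRRRRRwwwwpwwwwwpwwwwwwppwwwpwpwwwwwwwpwwwwwwwwww--------
 20 -------------------wwwwwRRRRRRRRRRRRRRRwwwwwwwwwwwwwwwwwwwwwwwwwwwwwwwwwwwwwwwpww---------
 22 ------------------------RRRRRRRRRRRRRRRR--------------------------------------------------
 24 ------------------------RRRRRRRRRRRRRRR---------------------------------------------------
 26 ------------------------RRRRRRRRRRRRRRR---------------------------------------------------
 28 ........................RRRRRRRRRRRRRRR................................-.-.---..--.-...---
 30 ........................RRRRRRRRRRRRRRR............................R.....................R
 32 ........................RRRRRRRRRRRRRRR...................................................
```

step_arm(moves=[[0,0,-6,0,0,0,15],[0,0,-12,0,0,0,15],[0,0,-18,0,0,0,15],[0,0,-18,0,0,0,15],[0,0,-18,0,0,0,15]])

```text
clock: 39.4
tcp_pos: [0.4721, -0.2236, 0.1011]
orientation: [-2.264, -2.171, 0.003]
contact_force: [0.2, 6.6, -2.4]
grip_width: 0.022
gripper_force: 88.6
```

Run:
```python
from h import *
rel(PC);f=frame('wrist');W=wworld(f);print(np.median(W[16:22,330:355,2]))
```

```text
out 10.4 lat -11.0 tcpz 101.1 F [ 0.2  6.6 -2.4] out -6.6
0.10771052051984398
```

step_arm(moves=[[0,0,6,0,0,0,15],[0,0,12,0,0,0,15],[0,0,17,0,0,0,15],[0,0,18,0,0,0,15],[0,0,18,0,0,0,15]])

```text
clock: 39.95
tcp_pos: [0.4721, -0.2237, 0.0833]
orientation: [-2.264, -2.171, 0.003]
contact_force: [0.2, 6.3, 4.8]
grip_width: 0.0223
gripper_force: 89.6
```

Run:
```python
from h import *
rel(PC);hmap(.45,.53,v1=24)
```

```text
out 10.4 lat -10.9 tcpz 83.3 F [0.2 6.3 4.8] out -6.3
[ 302    0   65   87 1715] [ 0.4715 -0.14    0.0894] [ 0.4773 -0.1167  0.1108] [ 0.4997 -0.0991  0.1139]
[334   0  11   4  27] [ 0.4858 -0.1013  0.0866] [ 0.4876 -0.0998  0.0882] [ 0.4898 -0.0988  0.0951]
  0 -----------------wpwwwpwRRRRRRRRRRRRR------------wpppppppppp---------------wwwwwww--------
  2 -----------------wwpwpwwRRRRRRRRRRRRR--------------wwwwww------------------wwwwwww--------
  4 -----------------wwwwwww-RRRRRRRRRRRR--------------------------------------wwwwww---------
  6 -----------------ppwwwpw-RRRRRRRRRRRR--------------------------------------wwwwww---------
  8 -----------------wwwwwww-RRRRRRRRRRRR--------------------------------------wwwpwww--------
 10 -----------------wwwpwww-RRRRRRRRRRRR-------------------------------------wwwwpwww--------
 12 -----------------wpwwwp--RRRRRRRRRRRR--------------------------------------wwwwwww--------
 14 -----------------wwwwwpwwRRRRRRRRRRRRwwwwwwwwwwwwwwwpwwwwwwww--------------wwpwwww--------
 16 -----------------wwppwwpwRRRRRRRRRRRRwwwwwwwwpppwwwwwpwwwwwwwpwwwwpwwwpwwwwwwwwwww--------
 18 -----------------wpwwwwwRRRRRRRRRRRRRwwwwwwwwwwwwwwwwwwwwpwwwpwwwwwpwwwwwwwwwwwwww--------
 20 -------------------wwwwwRRRRRRRRRRRRRwwwwwwwwwwwwwwwwwwwwwwwwwwwwwwwwwwwwwwwwwwww---------
 22 ------------------------RRRRRRRRRRRRR----------------------------------R------------------
```

Re-hung over post 3. Relax in, back out, up.

step_arm(moves=[[3,0,0,0,0,0,15],[6,0,0,0,0,0,15],[9,0.3,0,0,0,0,15],[11,0.5,0,0,0,0,15],[15,0.5,-0.5,0,0,0,15],[19,0.5,-0.5,0,0,0,15],[23,0.5,-0.5,0,0,0,15],[23,0.5,-0.5,0,0,0,15]])

```text
clock: 40.8
tcp_pos: [0.4742, -0.2009, 0.0841]
orientation: [-2.265, -2.172, 0.003]
contact_force: [0.7, 1.6, 2.5]
grip_width: 0.0222
gripper_force: 89.2
```

Run:
```python
from h import *
rel(PC)
```

```text
out -12.4 lat -9.8 tcpz 84.1 F [0.7 1.6 2.5] out -1.7
```

step_arm(moves=[[2,0.5,-4,0,0,0,15],[2,0.5,-12,0,0,0,15],[2,0.5,-22,0,0,0,15],[2,0.5,-35,0,0,0,15],[2,0.5,-50,0,0,0,15],[2,0.5,-50,0,0,0,15],[2,0.5,-50,0,0,0,15]])

```text
clock: 41.5
tcp_pos: [0.4752, -0.2004, 0.1348]
orientation: [-2.268, -2.173, 0.002]
contact_force: [-0.5, 0.2, -1.5]
grip_width: 0.0219
gripper_force: 88.8
```

Run:
```python
from h import *
rel(PC);hmap(.45,.53,txt=False)
p=PA+U*(-.0135)+E_*(-.009);t=tcp_for_pin(p)
plan([(*t,.135,-2.63)])
```

```text
out -13.0 lat -8.8 tcpz 134.8 F [-0.5  0.2 -1.5] out -0.2
[323   0  15  17 198] [ 0.4854 -0.0683  0.0871] [ 0.489  -0.0636  0.0933] [ 0.4942 -0.0584  0.0968]
[304  20   6  49 201] [ 0.4728 -0.1012  0.089 ] [ 0.4749 -0.0875  0.0915] [ 0.4764 -0.0712  0.093 ]
[323  38  29  32 385] [ 0.4839 -0.1025  0.0892] [ 0.4932 -0.0978  0.092 ] [ 0.501  -0.0832  0.097 ]
t 41.55 tcp [ 0.4747 -0.2002  0.1343] rv [-2.2671 -2.172   0.0031] w 0.0221 F [ 0.  -0.1 -1.3]
[0.2, 111.0, -1.0, -0.0028, 0.0001, 0.0031]
```

Spring 3 is seated. Now spring 1.

step_arm(moves=[[0.2,50,0,0,0,0.003,15],[0.2,95,0,0,0,0.003,15],[0.2,111,0,0,0,0.003,15],[0.2,111,0,0,0,0.003,15],[0.2,111,0,0,0,0.003,15],[0.2,111,0,0,0,0.003,15]])

```text
clock: 42.15
tcp_pos: [0.5839, -0.2053, 0.1335]
orientation: [-2.271, -2.166, 0.005]
contact_force: [0.2, -0.3, -0.6]
grip_width: 0.0218
gripper_force: 88.8
```

Run:
```python
from h import *
rel(PA);show()
```

```text
out -12.9 lat -10.5 tcpz 133.5 F [ 0.2 -0.3 -0.6] out 0.3
t 42.15 tcp [ 0.5839 -0.2053  0.1335] rv [-2.2709 -2.1658  0.0053] w 0.0218 F [ 0.2 -0.3 -0.6]
```

step_arm(moves=[[0,2,5,0,0,0,15],[0,2,20,0,0,0,15],[0,2,35,0,0,0,15],[0,2,46,0,0,0,15],[0,2,48.5,0,0,0,15],[0,2,48.5,0,0,0,15]])

```text
clock: 42.75
tcp_pos: [0.587, -0.2047, 0.0848]
orientation: [-2.269, -2.167, 0.005]
contact_force: [-0.8, 0.3, -0.2]
grip_width: 0.0221
gripper_force: 89.0
```

Run:
```python
from h import *
rel(PA);hmap(.565,.64,txt=False)
```

```text
out -13.6 lat -7.6 tcpz 84.8 F [-0.8  0.3 -0.2] out -0.2
[ 296    0   65  138 2954] [ 0.5836 -0.14    0.0889] [ 0.5921 -0.1049  0.1107] [ 0.6121 -0.0794  0.114 ]
```

step_arm(moves=[[0,-1.3,1.2,0,0,0,15],[-5,-1.5,1.2,0,0,0,15],[-10,-1.5,1.2,0,0,0,15],[-15,-1.5,1.2,0,0,0,15],[-20,-1.8,1.2,0,0,0,15],[-24,-2,1.2,0,0,0,15],[-26.5,-2.2,1.2,0,0,0,15],[-26.5,-2.2,1.2,0,0,0,15]])

```text
clock: 43.6
tcp_pos: [0.5845, -0.2296, 0.0841]
orientation: [-2.268, -2.168, 0.001]
contact_force: [0.1, 6.8, 2.1]
grip_width: 0.0219
gripper_force: 89.1
```

Run:
```python
from h import *
rel(PA);hmap(.565,.64,v1=30)
```

```text
out 11.4 lat -9.1 tcpz 84.1 F [0.1 6.8 2.1] out -6.8
[ 298    0   64   71 1497] [ 0.5825 -0.14    0.0889] [ 0.5903 -0.1195  0.1109] [ 0.6103 -0.1047  0.1142]
  0 -------------wwpwww------RRRRRRRRRRRRR----------wwwwwww----------------wwwwww-------------
  2 -------------wwwwww------RRRRRRRRRRRRR--------------------------------wwwwwww-------------
  4 -------------wwwwww------RRRRRRRRRRRRR--------------------------------wwwpwww-------------
  6 -----------R-wpwwww------RRRRRRRRRRRRR--------------------------------wwwwwww-------------
  8 -------------wwwwww------RRRRRRRRRRRRR--------------------------------wwwwwww-------------
 10 -------------wwwwww------RRRRRRRRRRRRR--------------------------------wwpwww--------------
 12 -------------wpwpww------RRRRRRRRRRRRR--------------------------------wwwwpww-------------
 14 -------------pwppww------RRRRRRRRRRRRR--------------------------------wwwwpww-------------
 16 -------------pwwwwwwwwwwwRRRRRRRRRRRRRRppwwwwwwwwppwpwwwpwwwwwwwwwwwwwwpwpwww-------------
 18 -------------wwpwwwwppwwRRRRRRRRRRRRRRRwpwpwwwwwwwwwwwwpwpppRwwwwpwwwwwwwwwww-------------
 20 --------------wwwwwpwwwwRRRRRRRRRRRRRRRwwwwwwwwwwwwwwwwwwwwwpwwwwwpwwwwwwwwww-------------
 22 --------R---------------RRRRRRRRRRRRRRR---------------------------------www---------------
 24 --------------.----.----RRRRRRRRRRRRRRR---------------------------------------------------
 26 ........................RRRRRRRRRRRRRRR.........................-..-..............-----.--
 28 ........................RRRRRRRRRRRRRRR...................................................
```

step_arm(moves=[[0,0,-6,0,0,0,15],[0,0,-12,0,0,0,15],[0,0,-18,0,0,0,15],[0,0,-18,0,0,0,15],[0,0,-18,0,0,0,15]])

```text
clock: 44.15
tcp_pos: [0.5842, -0.2294, 0.1017]
orientation: [-2.267, -2.168, 0.002]
contact_force: [0.4, 6.4, -2.3]
grip_width: 0.0219
gripper_force: 88.7
```

Run:
```python
from h import *
rel(PA);f=frame('wrist');W=wworld(f);print(np.median(W[16:22,330:350,2]))
```

```text
out 11.1 lat -9.5 tcpz 101.7 F [ 0.4  6.4 -2.3] out -6.4
0.10801101275668834
```

step_arm(moves=[[0,0,6,0,0,0,15],[0,0,12,0,0,0,15],[0,0,17,0,0,0,15],[0,0,18.4,0,0,0,15],[0,0,18.4,0,0,0,15]])

```text
clock: 44.7
tcp_pos: [0.5842, -0.2294, 0.0835]
orientation: [-2.267, -2.167, 0.001]
contact_force: [-0.7, 6.9, 2.9]
grip_width: 0.0221
gripper_force: 89.5
```

Run:
```python
from h import *
rel(PA);hmap(.565,.64,v1=4)
f=load('wrist');W=wworld(f);print(np.median(W[16:22,330:350,2]))
```

```text
out 11.2 lat -9.5 tcpz 83.5 F [-0.7  6.9  2.9] out -6.8
[ 297    0   65   72 1500] [ 0.5818 -0.14    0.089 ] [ 0.5897 -0.1191  0.1108] [ 0.6101 -0.1041  0.1141]
  0 ------------wwwwpww-----RRRRRRRRRRRRR-----------wwwwwww---------------wwwwwpw------------R
  2 ------------wwwwwww-----RRRRRRRRRRRRR---------------------------------wwwwwww-------------
0.09128891159360991
```

step_arm(moves=[[3,0,0,0,0,0,15],[6,0,0,0,0,0,15],[9,0.2,0,0,0,0,15],[11,0.2,0,0,0,0,15],[15,0.2,-0.5,0,0,0,15],[19,0.2,-0.5,0,0,0,15],[24,0.2,-0.5,0,0,0,15],[24,0.2,-0.5,0,0,0,15]])

```text
clock: 45.55
tcp_pos: [0.5856, -0.2067, 0.0843]
orientation: [-2.27, -2.169, 0.003]
contact_force: [0.4, 0.4, 2.3]
grip_width: 0.0224
gripper_force: 89.3
```

Run:
```python
from h import *
rel(PA)
```

```text
out -11.6 lat -9.1 tcpz 84.3 F [0.4 0.4 2.3] out -0.4
```

step_arm(moves=[[2.5,0.3,-2,0,0,0,15],[2.5,0.3,-10,0,0,0,15],[2.5,0.3,-20,0,0,0,15],[2.5,0.3,-35,0,0,0,15],[2.5,0.3,-50,0,0,0,15],[2.5,0.3,-50,0,0,0,15],[2.5,0.3,-50,0,0,0,15]])

```text
clock: 46.25
tcp_pos: [0.5864, -0.205, 0.1351]
orientation: [-2.271, -2.169, 0.002]
contact_force: [0.0, 0.3, -1.6]
grip_width: 0.0219
gripper_force: 88.9
```

Run:
```python
from h import *
rel(PA);hmap(.565,.64,txt=False);bolt()
plan([(.4456,-.4146,.14,-6.5)])
```

```text
out -13.3 lat -8.2 tcpz 135.1 F [ 0.   0.3 -1.6] out -0.3
[322   0  14  16 173] [ 0.5965 -0.0728  0.0876] [ 0.6002 -0.0682  0.0929] [ 0.6049 -0.0624  0.0966]
[302  19   8  50 235] [ 0.5832 -0.1057  0.0882] [ 0.5853 -0.0926  0.0912] [ 0.5881 -0.0749  0.0932]
[323  39  27  31 376] [ 0.5955 -0.1071  0.0895] [ 0.6043 -0.1023  0.092 ] [ 0.6115 -0.0882  0.0974]
bolt mm 0.9820016026496887 16.363636363636363
t 46.35 tcp [ 0.5858 -0.2047  0.134 ] rv [-2.2699 -2.1681  0.0039] w 0.0221 F [-0.2 -0.2 -1.6]
[-216.1, -130.4, -5.5, -0.0036, 0.0001, 0.0676]
```

step_arm(moves=[[-35,-25,-6,-0.003,0,0.068,15],[-75,-50,-6,-0.003,0,0.068,15],[-115,-75,-6,-0.003,0,0.068,15],[-155,-100,-6,-0.003,0,0.068,15],[-190,-120,-6,-0.003,0,0.068,15],[-216,-130.4,-6,-0.003,0,0.068,15],[-216,-130.4,40,-0.003,0,0.068,15],[-216,-130.4,80,-0.003,0,0.068,15]])

```text
clock: 47.15
tcp_pos: [0.445, -0.4162, 0.0539]
orientation: [2.346, 2.087, -0.0]
contact_force: [1.0, 1.7, -1.3]
grip_width: 0.0221
gripper_force: 88.9
```

step_arm(moves=[[0,0,15,0,0,0,15],[0,0,15,0,0,0,15],[0,0,15,0,0,0,15]])

```text
clock: 47.45
tcp_pos: [0.4461, -0.4154, 0.0408]
orientation: [2.343, 2.09, -0.001]
contact_force: [-0.4, 1.0, -0.6]
grip_width: 0.0221
gripper_force: 88.8
```

Run:
```python
from h import *
plan([(.4456,-.4150,.0075,-6.5)])
```

```text
t 47.45 tcp [ 0.4461 -0.4154  0.0408] rv [ 2.3433e+00  2.0905e+00 -6.0000e-04] w 0.0221 F [-0.4  1.  -0.6]
[0.4, -0.6, 33.3, 0.0008, 0.0012, -0.0005]
```

step_arm(moves=[[0,0,15,0,0,0,15],[0,0,27,0,0,0,15],[0,0,31,0,0,0,15],[0,0,33,0,0,0,15],[0,0,33,0,0,0,15]])

```text
clock: 47.95
tcp_pos: [0.446, -0.4142, 0.0091]
orientation: [-2.344, -2.091, -0.004]
contact_force: [-5.1, 10.1, 23.9]
grip_width: 0.0221
gripper_force: 92.1
```

step_arm(moves=[[0,0,0,0,0,0,30],[0,0,0,0,0,0,45],[0,0,0,0,0,0,60],[0,0,0,0,0,0,60],[0,0,-40,0,0,0,60],[0,0,-90,0,0,0,60],[0,0,-140,0,0,0,60],[0,0,-190,0,0,0,60]])

```text
clock: 48.75
tcp_pos: [0.4452, -0.4146, 0.1984]
orientation: [-2.345, -2.091, 0.001]
contact_force: [1.8, -0.9, -0.4]
grip_width: 0.0597
gripper_force: 0.0
```

Run:
```python
from h import *
puller()
```

```text
90 316 320 [ 0.4579 -0.3232  0.0346]
120 316 320 [ 0.4546 -0.3526  0.0357]
150 311 326 [ 0.451  -0.3837  0.0251]
180 306 328 [ 0.4465 -0.4139  0.0299]
210 307 328 [ 0.4428 -0.4465  0.0297]
[ 0.42937619 -0.4713209   0.02001217] [ 0.46214998 -0.29423234  0.03657306]
```

step_arm(moves=[[640,110,-10,0,0,-0.115,60],[640,110,-10,0,0,-0.115,60],[640,110,-10,0,0,-0.115,60],[640,110,-10,0,0,-0.115,60],[640,110,-10,0,0,-0.115,60],[640,110,-10,0,0,-0.115,60],[640,110,-10,0,0,-0.115,60],[640,110,-10,0,0,-0.115,60]])

```text
clock: 49.6
tcp_pos: [0.558, -0.0289, 0.2028]
orientation: [2.22, 2.222, -0.0]
contact_force: [0.4, -1.0, -1.2]
grip_width: 0.0602
gripper_force: 0.0
```

Run:
```python
from h import *
plan([(.558,.235,.20,0)])
```

```text
t 49.6 tcp [ 0.558  -0.0289  0.2028] rv [ 2.2202e+00  2.2221e+00 -2.0000e-04] w 0.0602 F [ 0.4 -1.  -1.2]
[263.9, 0.2, 2.7, 0.0002, 0.0004, 0.0008]
```

step_arm(moves=[[50,0,3,0,0,0,60],[100,0,3,0,0,0,60],[150,0,3,0,0,0,60],[200,0,3,0,0,0,60],[240,0,3,0,0,0,60],[264,0,30,0,0,0,60],[264,0,70,0,0,0,60],[264,0,70,0,0,0,60]])

```text
clock: 50.4
tcp_pos: [0.5536, 0.2329, 0.1278]
orientation: [-2.216, -2.223, 0.015]
contact_force: [-1.0, -0.0, -0.7]
grip_width: 0.0604
gripper_force: 0.0
```

Run:
```python
from h import *
plan([(.558,.236,.038,0)])
```

```text
t 50.4 tcp [0.5536 0.2329 0.1278] rv [-2.2163 -2.2234  0.0149] w 0.0604 F [-1.  -0.  -0.7]
[3.6, 5.1, 89.8, -0.0083, 0.0052, 0.0032]
```

step_arm(moves=[[3.6,4,45,0,0,0,60],[3.6,4,80,0,0,0,50],[3.6,4,89,0,0,0,50],[3.6,4,89,0,0,0,50],[3.6,4,89,0,0,0,10],[3.6,4,89,0,0,0,10],[3.6,4,89,0,0,0,10],[3.6,4,89,0,0,0,10]], grip_force=60)

```text
clock: 51.2
tcp_pos: [0.5578, 0.2373, 0.0456]
orientation: [-2.215, -2.22, 0.007]
contact_force: [-14.6, -0.4, 14.8]
grip_width: 0.0157
gripper_force: 58.3
```

step_arm(moves=[[5,0,0,0,0,0,10],[10,0.2,0,0,0,0,10],[15,0.4,0,0,0,0,10],[19,0.6,0,0,0,0,10],[22,0.6,0,0,0,0,10],[22,0.6,0,0,0,0,10],[22,0.6,0,0,0,0,10]])

```text
clock: 51.9
tcp_pos: [0.5585, 0.2533, 0.0454]
orientation: [-2.222, -2.218, 0.016]
contact_force: [-13.7, -12.8, 16.6]
grip_width: 0.0157
gripper_force: 59.2
```

step_arm(moves=[[0,0,0,0,0,0,25],[0,0,0,0,0,0,45],[0,0,0,0,0,0,50],[0,0,-50,0,0,0,60],[0,0,-100,0,0,0,60],[0,0,-145,0,0,0,60],[-50,40,-145,0,0,0,60],[-90,80,-145,0,0,0,60]])

```text
clock: 52.7
tcp_pos: [0.6293, 0.1859, 0.1917]
orientation: [2.213, 2.228, 0.008]
contact_force: [0.6, 1.1, 0.1]
grip_width: 0.0599
gripper_force: 0.0
```

Run:
```python
from h import *
bolt();plan([(.6929,.1021,.19,0),(.6929,.1021,.0906,0)])
```

```text
bolt mm 0.9994333386421204 -0.0
t 52.75 tcp [0.635  0.1741 0.1916] rv [2.2217 2.2083 0.0051] w 0.0601 F [ 4.2 -7.5  2.1]
[-71.6, 58.3, 2.4, 0.0088, 0.0041, -0.0061]
[-71.2, 57.4, 101.8, 0.0088, 0.0041, -0.0061]
```

Bolt fully out. Now the knob.

step_arm(moves=[[-71,58,2,0.008,0,0,60],[-71,58,2,0.008,0,0,60],[-71,58,2,0.008,0,0,60],[-71,58,2,0.008,0,0,60]])

```text
clock: 53.15
tcp_pos: [0.6867, 0.1114, 0.1869]
orientation: [-2.22, -2.216, 0.009]
contact_force: [-1.2, 0.9, -0.0]
grip_width: 0.0595
gripper_force: 0.0
```

Run:
```python
from h import *
plan([(.6929,.1021,.19,0),(.6929,.1021,.0906,0)])
```

```text
t 53.15 tcp [0.6867 0.1114 0.1869] rv [-2.22   -2.2163  0.009 ] w 0.0595 F [-1.2  0.9 -0. ]
[-9.3, 6.2, -3.1, -0.0073, 0.0008, -0.0016]
[-9.3, 6.9, 96.3, -0.0073, 0.0008, -0.0016]
```

step_arm(moves=[[-9,6.5,0,-0.007,0,0,60],[-9,6.5,45,-0.007,0,0,60],[-9,6.5,85,-0.007,0,0,60],[-9,6.5,96,-0.007,0,0,60],[-9,6.5,96,-0.007,0,0,15],[-9,6.5,96,-0.007,0,0,15],[-9,6.5,96,-0.007,0,0,15],[-9,6.5,96,-0.007,0,0,15]], grip_force=40)

```text
clock: 53.95
tcp_pos: [0.6929, 0.1039, 0.0933]
orientation: [2.22, 2.222, 0.003]
contact_force: [-3.3, 0.3, 7.4]
grip_width: 0.023
gripper_force: 39.6
```

step_arm(moves=[[0,0,0,0,0,0,15],[0,0,0,0,0,0,15]])

```text
clock: 54.15
tcp_pos: [0.6929, 0.1039, 0.0934]
orientation: [2.22, 2.222, 0.003]
contact_force: [-2.8, 1.3, 7.1]
grip_width: 0.0232
gripper_force: 39.6
```

Run:
```python
from h import *
o=show();c=np.array([.5485,.0095]);d=o['tcp_pos'][:2]-c;a=np.arctan2(d[1],d[0]);rr=np.linalg.norm(d);print(rr,np.degrees(a))
plan([(*(c+rr*np.array([np.cos(a+t),np.sin(a+t)])),o['tcp_pos'][2],0) for t in np.linspace(0,np.pi/2,17)[1:]],o)
```

```text
t 54.15 tcp [0.6929 0.1039 0.0934] rv [2.2196 2.222  0.0029] w 0.0232 F [-2.8  1.3  7.1]
0.1725505485376996 33.16950646579785
[13.7, -9.9, -0.0, 0.0019, -0.0007, 0.0011]
[26.4, -21.2, -0.0, 0.0019, -0.0007, 0.0011]
[37.9, -33.6, -0.0, 0.0019, -0.0007, 0.0011]
[48.1, -47.1, -0.1, 0.0019, -0.0007, 0.0011]
[57.0, -61.5, -0.1, 0.0019, -0.0007, 0.0011]
[64.4, -76.7, -0.1, 0.0019, -0.0007, 0.0011]
[70.3, -92.6, -0.1, 0.0019, -0.0007, 0.0011]
[74.6, -109.0, -0.2, 0.0019, -0.0007, 0.0011]
[77.3, -125.7, -0.2, 0.0019, -0.0007, 0.0011]
[78.3, -142.6, -0.2, 0.0019, -0.0007, 0.0011]
[77.6, -159.5, -0.3, 0.0019, -0.0007, 0.0011]
[75.3, -176.3, -0.3, 0.0019, -0.0007, 0.0011]
[71.4, -192.8, -0.3, 0.0019, -0.0007, 0.0011]
[65.9, -208.8, -0.4, 0.0019, -0.0007, 0.0011]
[58.8, -224.2, -0.4, 0.0019, -0.0007, 0.0011]
[50.3, -238.8, -0.4, 0.0019, -0.0007, 0.0011]
```

step_arm(moves=[[13.7,-9.9,0,0,0,0,15],[26.4,-21.2,0,0,0,0,15],[37.9,-33.6,0,0,0,0,15],[48.1,-47.1,0,0,0,0,15],[57,-61.5,0,0,0,0,15],[64.4,-76.7,0,0,0,0,15],[70.3,-92.6,0,0,0,0,15],[74.6,-109,0,0,0,0,15]])

```text
clock: 54.95
tcp_pos: [0.5847, 0.1795, 0.0933]
orientation: [2.218, 2.221, 0.008]
contact_force: [3.2, -1.8, 7.4]
grip_width: 0.0232
gripper_force: 42.3
```

step_arm(moves=[[2.7,-16.7,0,0,0,0,15],[3.7,-33.6,0,0,0,0,15],[3,-50.5,0,0,0,0,15],[0.7,-67.3,0,0,0,0,15],[-3.2,-83.8,0,0,0,0,15],[-8.7,-99.8,0,0,0,0,15],[-15.8,-115.2,0,0,0,0,15],[-24.3,-129.8,0,0,0,0,15]])

```text
clock: 55.75
tcp_pos: [0.4557, 0.1568, 0.0932]
orientation: [2.217, 2.224, 0.013]
contact_force: [2.9, 2.8, 10.8]
grip_width: 0.0231
gripper_force: 42.7
```

step_arm(moves=[[0,0,0,0,0,0,15],[0,0,0,0,0,0,15],[0,0,0,0,0,0,15]])

```text
clock: 56.05
tcp_pos: [0.4549, 0.1562, 0.0932]
orientation: [-2.219, -2.224, -0.009]
contact_force: [-0.8, 3.0, 12.5]
grip_width: 0.0228
gripper_force: 42.9
```

step_arm(moves=[[0,0,0,0,0,0,30],[0,0,0,0,0,0,50],[0,0,0,0,0,0,60],[0,0,-50,0,0,0,60],[0,0,-100,0,0,0,60],[50,0,-140,0,0,0,60],[100,0,-140,0,0,0,60],[130,0,-140,0,0,0,60]])

```text
clock: 56.85
tcp_pos: [0.4532, 0.2866, 0.2328]
orientation: [-2.219, -2.222, -0.005]
contact_force: [0.2, -0.2, -0.4]
grip_width: 0.0599
gripper_force: 0.0
```

step_arm(moves=[[0,0,0,0,0,0,60],[0,0,0,0,0,0,60],[0,0,0,0,0,0,60],[0,0,0,0,0,0,60]])

```text
clock: 57.25
tcp_pos: [0.4531, 0.2821, 0.2306]
orientation: [-2.223, -2.22, 0.003]
contact_force: [0.2, -0.4, 0.7]
grip_width: 0.0601
gripper_force: 0.0
```

Run:
```python
from h import *
bolt();g=load('side');A=cv2.imread('pics/side.png')
z=lambda I:cv2.resize(np.ascontiguousarray(I[125:325,260:420]),(400,500),interpolation=cv2.INTER_CUBIC)
N=g['image'][:,:,::-1];cv2.imwrite('pics/fin.png',np.hstack([z(A),z(N)]))
W=world(g);m=(abs(W[...,2]-.126)<.004)&(abs(W[...,0]-.455)<.04)&(abs(W[...,1]-.155)<.04)
m2=(A.max(2)<40);print('knob',m.sum(),W[m].mean(0))
```

```text
bolt mm 0.9993441700935364 -0.0
knob 64 [0.45520769 0.1565347  0.1255281 ]
```

View pics/fin.png

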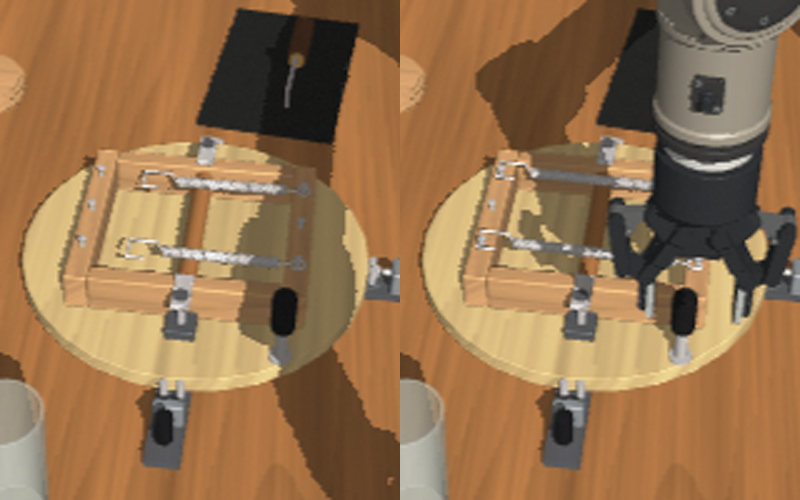

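Before and after side by side: the deck, knob and bolt match the start, and both hooks are on their posts (left rail). The arm hides the puller, so I'll check it in the scene camera before handing in.

Run:
```python
from h import *
f=frame('scene');A=cv2.imread('pics/scene.png')[:,:,::-1];N=f['image']
d=cv2.absdiff(A,N)[205:270,140:245].max(2);print('diff px',(d>60).sum())
W=world(f);P=W[205:270,140:245].reshape(-1,3);P=P[(P[:,2]>.022)&(P[:,2]<.045)];print(len(P),P.mean(0),P.min(0),P.max(0))
```

```text
diff px 1780
220 [ 0.45295267 -0.40869644  0.02966487] [ 0.43245107 -0.47049878  0.0220307 ] [ 0.46652005 -0.2941272   0.0379024 ]
```

Puller is flat on the mat where it started (the pixel differences are only the arm's shadow). Handing in.

```bash
python3 -c "
from bench import r
print(r.hand_in())"
```

```text
the job is handed in; nothing more can be done
None
```

The job is handed in: springs 1 and 3 (place 2 was empty) are on their posts, the puller is flat on its mat, the bolt is fully out and the stand is back at its start; I first hooked the springs with the bolt only about 12.7 of 16 mm in, so I pushed it fully home and re-hooked both before finishing.

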